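# Top up the sprung cuvette magazine

### The arm

A 7-joint arm with a two-finger parallel gripper is mounted at the origin on a cart in front of the work surface, level with it; the furniture and walls round the work are solid. World frame = base frame: x ahead of the robot, y to its left, z up, the work surface at z = 0. Lengths are in m, angles in rad, forces in N, time in s.
With the tool pointing down it reaches from about 0.375 to 0.925 m from the base axis. Payload 3.1 kg.
Tool frame: the origin (TCP) lies where the fingers leave the gripper's body, on its centre line; the fingertips stand 73 mm ahead of it and the grasp point (between the pads) lies 54 mm ahead of it; z points along the fingers, y is the line along which they close (so a half turn about z gives the same grasp; the last joint's range is limited). The gripper opens to 85 mm and grips with 20 to 120 N. Pads are 22 mm wide; open, the fingers measure 114 mm over their backs; the gripper's body (76 mm by 85 mm) begins 54 mm behind the grasp point. The pads swing forward as they close: fully open they stand 13 mm farther back than shut.
Start: joints at [1.114, 0.383, 0.044, 1.598, -0.018, 1.161, -0.05], TCP at [0.228, -0.609, 0.304] pointing down, gripper open.
Joint ranges: [-2.61, 2.61], [-0.41, 2.15], [-1.48, 1.57], [0, 2.5], [-1.57, 4.71], [0.05, 1.97], [-2.85, 2.85]. Speed limits (rad/s): [2.79, 2.79, 3.14, 3.14, 3.14, 3.14, 3.14].

### API

Orientations are given as a unit quaternion [w, x, y, z].
In Python, from rig import robot gives the robot as it stands.
- The arm moves only by the tool move_arm, never from a script. Its argument "motion" is a list of rows, each an object of numbers: "hand": the opening in per cent of the stroke, from 0 (shut) to 100 (fully open); "x", "y", "z": the shift along the world's x, y, z in units of 25 mm (1.0 is 25 mm); "roll": the turn about the world's z in units of 5 degrees (1.0 is 5 degrees). A call has 1 to 5 rows; each row shifts and turns the commanded pose from where the row before left it; what a row does not reach is not made up. A row lasts 1/12 s, in which the tool goes at most 41.7 mm and 7.16 degrees, less where a joint would pass 70% of its speed; a pose out of reach is approached as far as the arm can. A call is refused whole if a number of a shift passes 1 or a number of a turn 1, either way. A call with a gripper value outside its range is refused whole. The fingers move at their own pace and stop on an object; "squeeze" is the grip in N (left out, the last holds). Time passes only in rows, so rows that do not move let the fingers close. It gives the time, the measured TCP pose, the force, the opening and the grip force at its end, in the units of the state.
- robot.read_state(): the state, without advancing time (a new reading comes with each control period).
- robot.read_camera(name): name is "scene" or "top" or "wrist"; returns a dict with "pixels" (400x640x3 uint8, red, green, blue), "K" (3x3 intrinsics, pixels), "rvec" (rotation vector, rad) and "tvec" (3), from world to camera coordinates, as OpenCV has them; the wrist camera has in their place "T_tool_cam" (4x4, takes a point from camera to tool coordinates, whose origin is the TCP and whose axes are the flange's). Camera axes: x right, y down, z forward; pixel columns grow to the right and rows downward; lengths in m; the calibration is good to about 2 mm. A picture is of the moment at which its call begins: read the wrist's pose just before it. There is no depth.
- robot.hand_in(): hands the job in; it is judged then, once.
The state is a dict: "time_s": time; "qpos": joint angles; "dq": joint speeds; "effort": joint torques, N m; "tcp_pos": TCP position; "eef_rot": TCP orientation; "contact_force": force on the tool from outside, world axes, zero at the start; "moment": the same for the moment, N m; "grip_width": opening from 0.0 (shut) to 1.0 (fully open); "finger_force": force on a finger pad.
Only numpy, scipy, OpenCV 4.12 (cv2) and the standard library are available. Lean on these libraries where they do the work, as an engineer would, in place of code of your own. Each camera call takes 0.05 s, during which the arm holds its last target. There are 200 camera calls.

### The job

Top up the cuvette magazine: draw its follower back by the orange tab until the catch holds it, and stand the two loose cuvette blocks down in the track behind the one already there, upright, with their blue lugs over the low rail as on that one. Then press the green button on the tail so that the follower runs forward and closes the three blocks up against the front stop. Leave the bottles, beaker and timer where they stand.

Things in the scene. Friction and masses are not known exactly. Their poses are not given: they have to be found in the camera images.
- magazine: grey and aluminium cuvette magazine, fixed, 198 x 74 mm. Origin: centre of its underside; x along the track from the front stop to the tail, y to the low-rail side, z up. Track floor 10 mm above the bench, 57 mm wide between two 5 mm rails with rounded tops: low rail at y = +28.5 to +33.5 mm, top 12 mm above the floor; tall rail at y = -28.5 to -33.5 mm, top 24 mm above the floor
- track_front (a point): point on the track floor, on its centre line, at the face of the front stop (85 mm from the magazine's origin towards -x, 10 mm up; axes as the magazine's, so x is the distance from the stop). The stop is two posts 40 mm above the floor. A block's lug clears the low rail only: turned round, the block rides up on the tall rail and does not go down
- follower (a joint): distance of the follower's front face from the front stop (m): 0.020 for each block that it holds there. A strip spring pushes it forward with about 5 N (35 N s/m drag); pulling it over the catch takes 9 to 13 N. Caught at 0.100, its end is at 0.108: draw it to about 0.103 to 0.106, then let it go. Once released it runs forward in about half a second
- follower_tab (a point): top edge, at the middle of the front face, of the orange finger tab on the black follower plate. The tab is 28 mm wide (y), 6 mm thick (from this point towards +x) and stands from 54 to 88 mm above the bench; the tops of blocks in the track are at 54 mm. The plate below it is 50 mm wide. It moves along the magazine's x
- catch (a joint): how far the catch button is pressed (m): 0 up, 0.009 fully down. Sprung, 1.5 N to 4 N; the follower is let go at about 0.004 to 0.007. The follower itself presses it down for a moment as it rides over the catch
- catch_button (a point): centre of the top of the green button, 18 mm across, 42 mm above the bench when up; it stands 12 mm above the grey tail block round it (26 x 34 mm), 168 mm from the front stop; pressed straight down
- block_in: the block already in the track, against the front stop and held by the follower; like block_1, its lug over the low rail (its y is the magazine's y)
- block_in_lug (a point): tip of its lug, 35 mm from the block's centre towards +y, 21 mm above its underside
- block_1: loose block standing on the bench, any way round: white five-cell cuvette block, 20 mm thick (x), 52 mm long (y), 44 mm tall (z), 25 to 50 g, open cells on top. Origin: centre of its underside; z up. A blue lug, 8 mm thick in x, sticks out 9 mm from the end face at +y, 16 to 26 mm above the underside; above that both ends are flat, 52 mm apart
- block_1_lug (a point): tip of its lug, 35 mm from the block's centre towards +y, 21 mm above its underside
- block_2: loose block standing on the bench, any way round, the same as block_1. On the way to the magazine stands a balance with a vial box on it, 142 mm high in all, centred at x 0.50, y 0.07; a microwave, 252 mm high, stands behind the magazine (its nearest left corner at x 0.59, y -0.19, its front running from there to x 0.54, y -0.63)
- block_2_lug (a point): tip of its lug, 35 mm from the block's centre towards +y, 21 mm above its underside
- hdpe_bottle: bystander: white round bottle, 50 mm across, 124 mm tall; it stands among the loose blocks. Origin: centre of its underside
- beaker: bystander: clear beaker, 50 mm across, 60 mm tall. Origin: centre of its underside
- water_bottle: bystander: clear ribbed plastic bottle, 66 mm across, 209 mm tall. Origin: centre of its underside
- timer: bystander: white bench timer, 58 x 62 x 16 mm, lying flat. Origin: centre of its underside
There are look-alikes about, which are no part of the job. Leave any yellow look-alike of the block_2 alone.

How it is judged:
On the way, in this order (a step that is already met when the one before it is completed fails the run):
1. the follower is drawn back and held by its catch, with the robot off it (value of joint follower above 0.095 m and contact force between the fingers and follower below 0.2 N), for 0.2 s.
2. both loose blocks stand in the track behind the first, lugs over the low rail, while the catch still holds the follower (value of joint follower above 0.095 m and x of block_1 in the frame of track_front between 0.022 and 0.095 m and y of block_1 in the frame of track_front between -0.005 and 0.005 m and z of block_1 in the frame of track_front between -0.003 and 0.003 m and angle between each of block_1, block_2's own z axis and vertical below 0.08 rad and y of each of block_1_lug, block_2_lug in the frame of track_front above 0.025 m and x of block_2 in the frame of track_front between 0.022 and 0.095 m and y of block_2 in the frame of track_front between -0.005 and 0.005 m and z of block_2 in the frame of track_front between -0.003 and 0.003 m), for 0.2 s.
At the end, for the whole second after the job is handed in: All three blocks stand upright on the track floor (3 mm, 0.08 rad) between the rails (5 mm), lugs over the low rail, at rest; the first within 12.5 mm of the front stop, the others 27 to 53 mm from it; the follower has closed the row up, its face 57 to 63 mm from the stop (x of block_in in the frame of track_front between 0.008 and 0.0125 m and y of block_in in the frame of track_front between -0.005 and 0.005 m and z of block_in in the frame of track_front between -0.003 and 0.003 m and angle between each of block_in, block_1, block_2's own z axis and vertical below 0.08 rad and y of each of block_in_lug, block_1_lug, block_2_lug in the frame of track_front above 0.025 m and x of block_1 in the frame of track_front between 0.027 and 0.053 m and y of block_1 in the frame of track_front between -0.005 and 0.005 m and z of block_1 in the frame of track_front between -0.003 and 0.003 m and x of block_2 in the frame of track_front between 0.027 and 0.053 m and y of block_2 in the frame of track_front between -0.005 and 0.005 m and z of block_2 in the frame of track_front between -0.003 and 0.003 m and value of joint follower between 0.057 and 0.063 m and linear speed of each of block_1, block_2, block_in below 0.01 m/s); the robot touches nothing.
It fails at once if the white bottle is knocked over or shifted by more than 3 cm (distance of hdpe_bottle from where it was at the start of the episode above 0.03 m or angle between hdpe_bottle's own z axis and vertical above 0.25 rad).
It fails at once if the beaker is knocked over or shifted by more than 3 cm (distance of beaker from where it was at the start of the episode above 0.03 m or angle between beaker's own z axis and vertical above 0.25 rad).
It fails at once if the water bottle is knocked over or shifted by more than 3 cm (distance of water_bottle from where it was at the start of the episode above 0.03 m or angle between water_bottle's own z axis and vertical above 0.25 rad).
It fails at once if the timer is knocked over or shifted by more than 3 cm (distance of timer from where it was at the start of the episode above 0.03 m or angle between timer's own z axis and vertical above 0.25 rad).
It also fails if it takes over 72 s, if anything falls off the work surface, if the arm or the gripper's body presses on something with over 40 N, if the wrist force passes 120 N, or if a joint passes its speed limit or range.

## Working session

There is one attempt and no reset: what is moved stays moved. The work goes in short steps, Python scripts to look and compute and a tool call to move; the robot and the scene stay as the last step left them, time stands still between calls to the robot, and variables do not carry over. Pictures are saved under pics/ and viewed, at most 10 in all, crops included, and the job is handed in when it is done.

Besides the shell and the picture viewer there is one more tool, called as name(argument=value, ...) on one line, values as JSON. move_arm: Moves the arm, as the interface text tells. Its arguments: {"type":"object","properties":{"motion":{"type":"array","items":{"type":"object","properties":{"hand":{"type":"number"},"x":{"type":"number"},"y":{"type":"number"},"z":{"type":"number"},"roll":{"type":"number"}}}},"squeeze":{"type":"number"}},"required":["motion"]}

```bash
mkdir -p pics
cat > h.py <<'E'
import numpy as np, cv2
from rig import robot
def cam(n):
    c=robot.read_camera(n); return c
def ray(c,uv):
    R=cv2.Rodrigues(np.array(c['rvec'],float))[0]; t=np.array(c['tvec'],float).ravel()
    d=R.T@np.linalg.inv(np.array(c['K']))@np.array([uv[0],uv[1],1.]); return -R.T@t,d
def onz(c,uv,z):
    o,d=ray(c,uv); return o+d*(z-o[2])/d[2]
def proj(c,p):
    return cv2.projectPoints(np.array(p,float).reshape(-1,3),np.array(c['rvec'],float),np.array(c['tvec'],float),np.array(c['K'],float),None)[0].reshape(-1,2)
def save(n,im): cv2.imwrite('pics/'+n+'.png',im[...,::-1])
E
python3 - <<'E'
from h import *
import pickle
D={n:cam(n) for n in('scene','top')}
pickle.dump(D,open('d0.pkl','wb'))
for n in D: save(n+'0',D[n]['pixels']); print(n,ray(D[n],(320,200)))
s=robot.read_state(); print(s)
E
```

```text
scene (array([-0.06966294,  1.03732626,  0.95738947]), array([ 0.37058019, -0.73509311, -0.5679836 ]))
top (array([ 0.27195511, -0.04222836,  1.86598747]), array([ 0.14105692,  0.00268177, -0.9900324 ]))
{'time_s': 0.1, 'qpos': array([ 1.11421365,  0.38376226,  0.04387779,  1.59941764, -0.01789524,
        1.16120878, -0.04990952]), 'dq': array([-3.88030186e-04, -1.66174045e-03,  8.43149923e-04, -4.95998988e-03,
       -6.68754157e-04, -1.73027374e-03,  6.22664166e-05]), 'effort': array([ 2.16783366e-03, -4.34731901e+01,  1.02879714e+00, -2.50456935e+01,
        1.08855680e-02,  5.45317671e-03,  2.68184340e-05]), 'tcp_pos': array([ 0.22798122, -0.60797848,  0.30260708]), 'eef_rot': array([-1.16702056e-03,  9.83948730e-01,  1.78447338e-01, -2.85812007e-04]), 'contact_force': array([0.09934925, 0.23946819, 0.13255006]), 'moment': array([-0.03012666, -0.04304243, -0.02915712]), 'finger_force': 0.0, 'grip_width': 1.0006965961406438}
```

View pics/scene0.png

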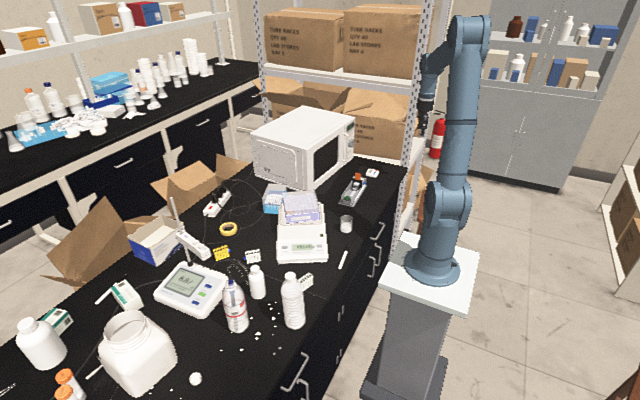

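View pics/top0.png

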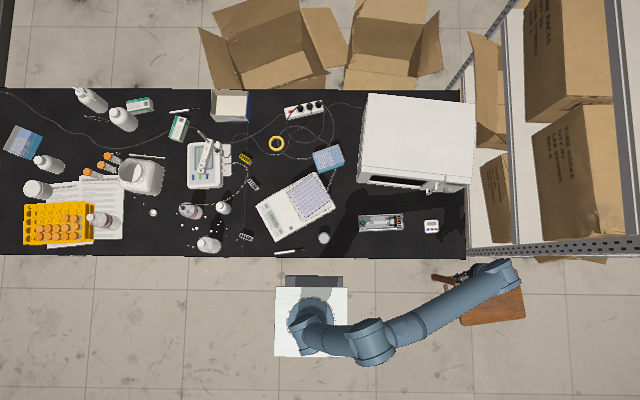

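The scene picture shows the blocks at (253,256) white, (305,281) white behind the water bottle, and (221,253) yellow. The top picture shows white blocks at (253,184) and (246,237), and the yellow one at (245,159). It also shows the magazine at (381,223), timer (431,226), beaker (323,238), white bottle (223,207) and water bottle (208,244).
Candidates for a block: (253,184) white, (246,237) white and (245,159) yellow, which is the look-alike. I choose the two white ones and check them in a close crop.

Run:
```python
from h import *
import pickle
D=pickle.load(open('d0.pkl','rb'))
t=D['top']['pixels'];s=D['scene']['pixels']
def z(im,u,v,w,h,k): return cv2.resize(im[v:v+h,u:u+w],None,fx=k,fy=k,interpolation=cv2.INTER_CUBIC)
a=np.vstack([z(t,200,150,66,100,5)[:, :330],])
b=np.vstack([z(t,350,205,58,36,8)[:288,:464],z(s,330,160,58,50,8)[:211,:464]])
a2=np.zeros((500,330,3),np.uint8);a2[:a.shape[0]]=a
b2=np.zeros((500,464,3),np.uint8);b2[:b.shape[0]]=b
save('crop1',np.hstack([a2,b2]))
for n,uv,zz in [('w1',(253,184),.044),('w2',(246,237),.044),('yel',(245,159),.044),('mag',(381,223),.03),('hdpe',(223,207),.124),('wb',(208,244),.2),('beaker',(323,238),.06),('timer',(431,226),.016)]: print(n,onz(D['top'],uv,zz).round(3))
# orange & green
for n in D:
    H=cv2.cvtColor(D[n]['pixels'],cv2.COLOR_RGB2HSV)
    for nm,lo,hi in[('orange',(5,150,120),(18,255,255)),('green',(45,100,60),(85,255,255)),('blue',(95,110,50),(125,255,255))]:
        m=cv2.inRange(H,lo,hi);k,l,st,ce=cv2.connectedComponentsWithStats(m)
        for i in range(1,k):
            if n=='top' and 230<ce[i][0]<420 and 140<ce[i][1]<255 or n=='scene' and 200<ce[i][0]<400 and 160<ce[i][1]<300: print(n,nm,ce[i].round(2),st[i])
```

```text
w1 [0.601 0.264 0.044]
w2 [0.364 0.287 0.044]
yel [0.716 0.304 0.044]
mag [ 0.433 -0.309  0.03 ]
hdpe [0.486 0.375 0.124]
wb [0.326 0.411 0.2  ]
beaker [ 0.362 -0.052  0.06 ]
timer [ 0.423 -0.535  0.016]
scene orange [357.36 175.89] [355 173   6   7  36]
scene green [346.82 197.82] [345 196   4   4  11]
scene green [201.54 293.92] [199 293   6   3  13]
scene blue [364.   182.75] [363 182   3   2   4]
scene blue [269.59 210.31] [263 205  15   9  74]
scene blue [229.43 249.71] [229 248   2   4   7]
scene blue [244. 258.] [243 257   3   3   9]
scene blue [230.4 281.4] [229 280   4   4  15]
scene blue [208.3 285.8] [206 285   5   3  10]
top orange [396.88 220.38] [396 217   2   7   8]
top green [362.5  222.29] [361 221   4   4  14]
top blue [327.01 167.27] [313 157  31  17  78]
top blue [250.4 162.2] [250 161   2   3   5]
top blue [247.5 179. ] [247 179   2   1   2]
top blue [398.5 227.5] [398 227   2   2   4]
top blue [239.  234.5] [239 234   1   2   2]
```

View pics/crop1.png

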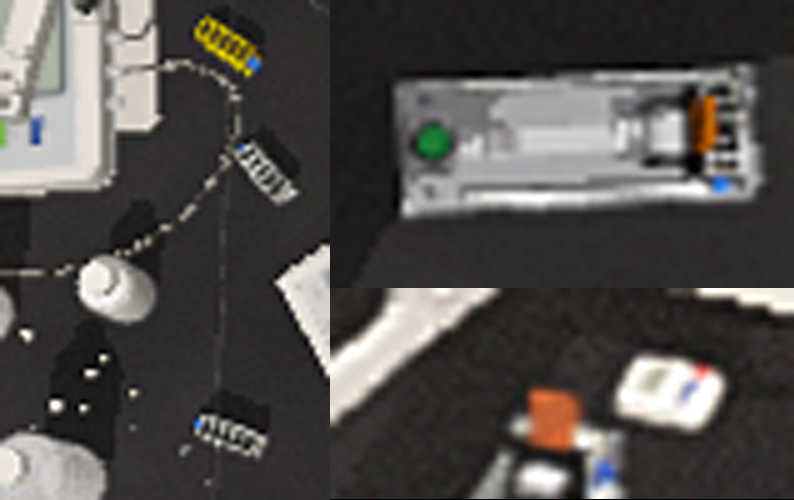

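The crop confirms the blocks. The white block at top (253,184) has its lug at its upper left end and the white block at (246,237) has its lug at the left end. The yellow one is left alone. In the magazine the tail with the green button is at image left (+y), the front stop is at -y, and the low rail and lug are on the robot's side (-x). I move to look at it from the wrist.

move_arm(motion=[{"x":0.5,"y":0.85,"roll":1,"hand":0},{"x":0.5,"y":0.85,"roll":1,"hand":0},{"x":0.5,"y":0.85,"roll":1,"hand":0},{"x":0.5,"y":0.85,"roll":1,"hand":0},{"x":0.5,"y":0.85,"roll":1,"hand":0}])

```text
validation failed for argument at $.mo...
```

move_arm(motion=[{"x":0.5,"y":0.85,"roll":1,"hand":0},{"x":0.5,"y":0.85,"roll":1,"hand":0},{"x":0.5,"y":0.85,"roll":1,"hand":0},{"x":0.5,"y":0.85,"roll":1,"hand":0},{"x":0.5,"y":0.85,"roll":1,"hand":0}])

```text
validation failed for argument at $.mo...
```

move_arm(motion=[{"x":0.5,"y":0.85,"roll":1,"hand":0},{"x":0.5,"y":0.85,"roll":1,"hand":0},{"x":0.5,"y":0.85,"roll":1,"hand":0},{"x":0.5,"y":0.85,"roll":1,"hand":0},{"hand":0}])

```text
validation failed for argument at $.mo...
```

```bash
cat >> h.py <<'E'
from scipy.spatial.transform import Rotation as Ro
def state():
    s=robot.read_state(); q=s['eef_rot']; R=Ro.from_quat([q[1],q[2],q[3],q[0]]).as_matrix()
    yv=R[:,1]; return s,R,np.degrees(np.arctan2(yv[1],yv[0]))
def wcam():
    s,R,A=state(); c=robot.read_camera('wrist'); T=np.array(c['T_tool_cam'])
    W=np.eye(4);W[:3,:3]=R;W[:3,3]=s['tcp_pos'];M=np.linalg.inv(W@T)
    c['rvec']=cv2.Rodrigues(M[:3,:3])[0];c['tvec']=M[:3,3];return c
def blobs(im,lo,hi,mina=5):
    m=cv2.inRange(cv2.cvtColor(im,cv2.COLOR_RGB2HSV),lo,hi);k,l,st,ce=cv2.connectedComponentsWithStats(m)
    return [(ce[i].round(1),st[i]) for i in range(1,k) if st[i][4]>=mina]
def show():
    s,R,A=state();print('t',round(s['time_s'],2),'tcp',s['tcp_pos'].round(4),'A',round(A,2),'tilt',R[:,2].round(4),'q',s['qpos'].round(3),'F',s['contact_force'].round(2),'gw',round(s['grip_width'],3))
E
python3 - <<'E'
from h import *
import pickle
show(); c=wcam(); pickle.dump(c,open('w1.pkl','wb')); print(np.array(c['T_tool_cam']).round(3)); save('w1',c['pixels'])
im=c['pixels']
for n,lo,hi in[('or',(5,150,100),(18,255,255)),('gr',(45,100,50),(85,255,255)),('bl',(95,110,50),(125,255,255))]: print(n,blobs(im,lo,hi,20))
E
```

```text
t 0.1 tcp [ 0.228  -0.608   0.3026] A -69.44 tilt [-0.001   0.0022 -1.    ] q [ 1.114  0.384  0.044  1.599 -0.018  1.161 -0.05 ] F [0.1  0.24 0.13] gw 1.001
[[ 0.    -0.947 -0.321  0.081]
 [ 1.     0.     0.     0.001]
 [-0.    -0.321  0.947 -0.069]
 [ 0.     0.     0.     1.   ]]
or []
gr []
bl []
```

View pics/w1.png

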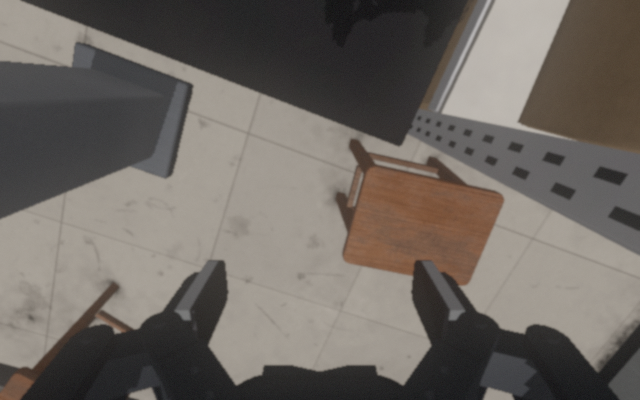

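The refusal looks like it came from rows with missing keys, so I give every key. The wrist picture shows only the floor and the rack, with nothing of the task in it.

move_arm(motion=[{"x":0.5,"y":0.8,"z":0,"roll":1,"hand":0},{"x":0.5,"y":0.8,"z":0,"roll":1,"hand":0},{"x":0.5,"y":0.8,"z":0,"roll":1,"hand":0},{"x":0.5,"y":0.8,"z":0,"roll":1,"hand":0},{"x":0.5,"y":0.8,"z":0,"roll":1,"hand":0}], squeeze=40)

```text
time_s: 0.57
tcp_pos: [0.2911, -0.5074, 0.3034]
eef_rot: [-0.0, 0.921, 0.389, -0.0]
contact_force: [0.2, 0.1, 0.4]
grip_width: 0.298
finger_force: 0.0
```

move_arm(motion=[{"x":0.5,"y":0.8,"z":0,"roll":1,"hand":0},{"x":0.5,"y":0.8,"z":0,"roll":1,"hand":0},{"x":0.5,"y":0.8,"z":0,"roll":1,"hand":0},{"x":0.5,"y":0.8,"z":0,"roll":1,"hand":0},{"x":0.5,"y":0.8,"z":0,"roll":1,"hand":0}], squeeze=40)

```text
time_s: 0.98
tcp_pos: [0.3535, -0.4074, 0.3035]
eef_rot: [-0.0, 0.815, 0.579, -0.0]
contact_force: [0.9, 0.1, -0.3]
grip_width: 0.001
finger_force: 0.0
```

move_arm(motion=[{"x":0.5,"y":0.8,"z":0,"roll":1,"hand":0},{"x":0.5,"y":0.8,"z":0,"roll":1,"hand":0},{"x":0.5,"y":0.8,"z":0,"roll":1,"hand":0},{"x":0.5,"y":0.8,"z":0,"roll":1,"hand":0},{"x":0,"y":0,"z":0,"roll":0,"hand":0}], squeeze=40)

```text
time_s: 1.4
tcp_pos: [0.4066, -0.3229, 0.3038]
eef_rot: [-0.0, 0.7, 0.714, 0.002]
contact_force: [1.0, 0.7, -0.1]
grip_width: -0.0
finger_force: 0.0
```

Run:
```python
from h import *
import pickle
show(); c=wcam(); pickle.dump(c,open('w2.pkl','wb')); save('w2',c['pixels'])
im=c['pixels']
for n,lo,hi in[('or',(5,150,100),(18,255,255)),('gr',(45,100,50),(85,255,255)),('bl',(95,110,50),(125,255,255))]: print(n,blobs(im,lo,hi,20))
show()
```

```text
t 1.4 tcp [ 0.4066 -0.3229  0.3038] A 1.2 tilt [ 0.0016  0.003  -1.    ] q [ 0.877  0.154 -0.309  1.896  0.049  1.099  0.571] F [ 1.02  0.71 -0.09] gw -0.0
or []
gr [(array([348.7,  72.3]), array([340,  63,  18,  19, 274], dtype=int32))]
bl [(array([321.6, 221.9]), array([319, 219,   6,   7,  39], dtype=int32))]
t 1.45 tcp [ 0.405  -0.3255  0.3037] A 0.9 tilt [ 3.0e-04  1.1e-03 -1.0e+00] q [ 0.879  0.155 -0.305  1.896  0.051  1.099  0.57 ] F [ 0.24 -0.88  1.78] gw 0.004
```

View pics/w2.png

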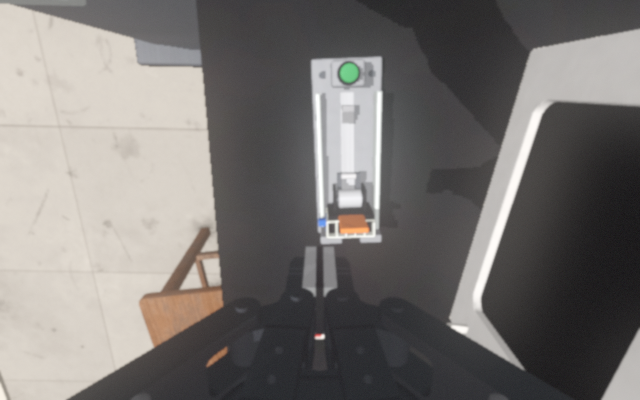

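The wrist picture shows the green button at (349,72), block_in's lug at (322,222), the orange tab at (353,224) and the two rails at about columns 319 and 378. The arm was still settling, so I measure again at rest.

Run:
```python
from h import *
import pickle
c=wcam(); show(); im=c['pixels']; pickle.dump(c,open('w3.pkl','wb'))
g=blobs(im,(45,100,50),(85,255,255),100)[0][0]; l=[b for b in blobs(im,(95,110,50),(125,255,255),20) if 300<b[0][0]<340][0]
o=[b for b in blobs(im,(3,110,60),(22,255,255),100) if b[0][1]<260]; print(g,l,o)
B=onz(c,g,.042);L=onz(c,(l[1][0],l[0][1]),.031);print('B',B,'Ltip',L,'dist',np.hypot(*(B-L)[:2]),'want',np.hypot(.158,.035))
v=(B-L)[:2]; print('yaw of mag x', np.degrees(np.arctan2(v[1],v[0])-np.arctan2(-.035,.158)))
gray=im.min(2).astype(float)
for nm,(a,b),z in[('low',(308,332),.022),('tall',(368,392),.034)]:
    P=[]
    for r in range(105,205,4):
        row=gray[r,a:b]; w=np.where(row>row.max()-40)[0]; P.append(onz(c,(a+w.mean(),r),z)[:2])
    P=np.array(P);m=np.polyfit(P[:,1],P[:,0],1);res=P[:,0]-np.polyval(m,P[:,1]);print(nm,'angle',90-np.degrees(np.arctan(m[0])),'x at y=B',np.polyval(m,B[1]),'x at L',np.polyval(m,L[1]),res.std())
for b in o:
    x,y,w,h,_=b[1]
    for uv in[(x,y),(x+w,y),(x,y+h),(x+w,y+h)]: print(uv,onz(c,uv,.088).round(4))
hd=pickle.load(open('d0.pkl','rb'))['top'];print('B top',onz(hd,(362.5,222.3),.042))
```

```text
t 1.5 tcp [ 0.4037 -0.3277  0.3037] A 0.66 tilt [-5.e-04  0.e+00 -1.e+00] q [ 0.88   0.155 -0.302  1.895  0.052  1.099  0.569] F [-0.41 -0.83 -0.05] gw 0.001
[350.4  68.7] (array([323.7, 219.3]), array([321, 216,   6,   8,  40], dtype=int32)) [(array([354.9, 220.7]), array([340, 212,  32,  18, 489], dtype=int32))]
B [ 0.43234704 -0.22599306  0.042     ] Ltip [ 0.40722327 -0.38576704  0.031     ] dist 0.1617372122857017 want 0.16183015788165073
yaw of mag x 93.55406545476633
low angle 93.15325410406174 x at y=B 0.40103916964361774 x at L 0.4098411651890248 0.0001541840234826149
tall angle 93.21789594631277 x at y=B 0.4627550587999942 x at L 0.47173787180526233 0.00015010904916310053
(np.int32(340), np.int32(212)) [ 0.4243 -0.3545  0.088 ]
(np.int32(372), np.int32(212)) [ 0.4545 -0.354   0.088 ]
(np.int32(340), np.int32(230)) [ 0.425 -0.373  0.088]
(np.int32(372), np.int32(230)) [ 0.4558 -0.3725  0.088 ]
B top [ 0.43399655 -0.22606116  0.042     ]
```

Magazine: the axis yaw is 93.2°, the stop is at (0.441, -0.394) and the tab face is at y≈-0.373. The button-to-lug distance is 161.7 mm against 161.8 mm expected. I go down in front of the tab with the fingers shut.

move_arm(motion=[{"x":0.3,"y":-0.62,"z":-0.4,"roll":0.1,"hand":0},{"x":0.3,"y":-0.62,"z":-0.4,"roll":0.1,"hand":0},{"x":0.3,"y":-0.62,"z":-0.4,"roll":0.1,"hand":0},{"x":0.3,"y":-0.62,"z":-0.4,"roll":0.1,"hand":0},{"x":0.3,"y":-0.62,"z":-0.4,"roll":0.1,"hand":0}])

```text
time_s: 1.92
tcp_pos: [0.4393, -0.4089, 0.253]
eef_rot: [-0.0, 0.689, 0.724, -0.001]
contact_force: [0.8, 0.0, 0.4]
grip_width: 0.003
finger_force: 0.0
```

move_arm(motion=[{"x":0,"y":0,"z":-0.95,"roll":0,"hand":0},{"x":0,"y":0,"z":-0.95,"roll":0,"hand":0},{"x":0,"y":0,"z":-0.95,"roll":0,"hand":0},{"x":0,"y":0,"z":-0.95,"roll":0,"hand":0},{"x":0,"y":0,"z":-0.95,"roll":0,"hand":0}])

```text
time_s: 2.33
tcp_pos: [0.4389, -0.4083, 0.1336]
eef_rot: [-0.0, 0.69, 0.724, -0.001]
contact_force: [0.4, -0.2, -0.3]
grip_width: -0.001
finger_force: 0.0
```

move_arm(motion=[{"x":0,"y":0,"z":0,"roll":0,"hand":0},{"x":0,"y":0.2,"z":0,"roll":0,"hand":0},{"x":0,"y":0.1,"z":0,"roll":0,"hand":0},{"x":0,"y":0,"z":0,"roll":0,"hand":0}])

```text
time_s: 2.67
tcp_pos: [0.4418, -0.3988, 0.137]
eef_rot: [0.001, 0.688, 0.726, 0.0]
contact_force: [0.4, -0.5, 0.1]
grip_width: 0.0
finger_force: 0.0
```

```bash
python3 -c "
from h import *
show()"
```

```text
t 2.67 tcp [ 0.4418 -0.3988  0.137 ] A 3.07 tilt [ 0.0024 -0.0017 -1.    ] q [ 0.868  0.492 -0.248  1.843  0.159  0.823  0.594] F [ 0.35 -0.51  0.11] gw 0.0
```

move_arm(motion=[{"x":0,"y":0.2,"z":0,"roll":0,"hand":0},{"x":0,"y":0.2,"z":0,"roll":0,"hand":0},{"x":0,"y":0,"z":0,"roll":0,"hand":0}])

```text
time_s: 2.92
tcp_pos: [0.4416, -0.3873, 0.1361]
eef_rot: [0.0, 0.687, 0.726, 0.0]
contact_force: [-0.1, 1.3, -0.4]
grip_width: -0.004
finger_force: 0.0
```

move_arm(motion=[{"x":0,"y":0.1,"z":0,"roll":0,"hand":0},{"x":0,"y":0,"z":0,"roll":0,"hand":0}])

```text
time_s: 3.08
tcp_pos: [0.441, -0.3855, 0.1355]
eef_rot: [0.0, 0.688, 0.726, 0.0]
contact_force: [-0.0, -0.2, 0.5]
grip_width: 0.002
finger_force: 0.0
```

move_arm(motion=[{"x":0,"y":0.1,"z":0,"roll":0,"hand":0},{"x":0,"y":0,"z":0,"roll":0,"hand":0}])

```text
time_s: 3.25
tcp_pos: [0.4408, -0.3839, 0.1353]
eef_rot: [0.0, 0.688, 0.726, -0.0]
contact_force: [0.3, -0.5, 0.2]
grip_width: -0.002
finger_force: 0.0
```

move_arm(motion=[{"x":0,"y":0.1,"z":0,"roll":0,"hand":0},{"x":0,"y":0,"z":0,"roll":0,"hand":0}])

```text
time_s: 3.42
tcp_pos: [0.4406, -0.3832, 0.1354]
eef_rot: [0.002, 0.688, 0.725, -0.001]
contact_force: [0.6, -5.1, -2.0]
grip_width: 0.001
finger_force: 2.4
```

move_arm(motion=[{"x":0,"y":0.1,"z":0,"roll":0,"hand":0},{"x":0,"y":0,"z":0,"roll":0,"hand":0}])

```text
time_s: 3.58
tcp_pos: [0.4405, -0.3808, 0.1354]
eef_rot: [0.002, 0.688, 0.725, -0.001]
contact_force: [-0.1, -5.1, -2.1]
grip_width: 0.008
finger_force: 2.6
```

Contact shows at TCP y≈-0.3837, with 5 N of spring force. I draw it back and slow down near the catch.

move_arm(motion=[{"x":-0.03,"y":0.5,"z":0,"roll":0,"hand":0},{"x":-0.03,"y":0.5,"z":0,"roll":0,"hand":0},{"x":-0.03,"y":0.5,"z":0,"roll":0,"hand":0},{"x":-0.03,"y":0.5,"z":0,"roll":0,"hand":0},{"x":-0.03,"y":0.5,"z":0,"roll":0,"hand":0}])

```text
time_s: 4.0
tcp_pos: [0.4369, -0.3213, 0.1357]
eef_rot: [0.004, 0.689, 0.725, -0.002]
contact_force: [1.5, -15.5, -4.4]
grip_width: 0.007
finger_force: 8.1
```

move_arm(motion=[{"x":-0.01,"y":0.2,"z":0,"roll":0,"hand":0},{"x":-0.01,"y":0.2,"z":0,"roll":0,"hand":0},{"x":0,"y":0,"z":0,"roll":0,"hand":0}])

```text
time_s: 4.25
tcp_pos: [0.4363, -0.3101, 0.1356]
eef_rot: [0.003, 0.689, 0.725, -0.001]
contact_force: [0.6, -7.5, -2.2]
grip_width: -0.002
finger_force: 3.9
```

move_arm(motion=[{"x":0,"y":0.1,"z":0,"roll":0,"hand":0},{"x":0,"y":0.1,"z":0,"roll":0,"hand":0},{"x":0,"y":0,"z":0,"roll":0,"hand":0}])

```text
time_s: 4.5
tcp_pos: [0.4361, -0.3037, 0.1355]
eef_rot: [0.001, 0.689, 0.725, -0.001]
contact_force: [0.0, -5.8, 0.1]
grip_width: -0.001
finger_force: 2.9
```

move_arm(motion=[{"x":0,"y":0.1,"z":0,"roll":0,"hand":0},{"x":0,"y":0,"z":0,"roll":0,"hand":0}])

```text
time_s: 4.67
tcp_pos: [0.436, -0.3011, 0.1355]
eef_rot: [0.001, 0.689, 0.725, -0.001]
contact_force: [0.0, -5.5, -0.1]
grip_width: 0.0
finger_force: 2.8
```

move_arm(motion=[{"x":0,"y":0.1,"z":0,"roll":0,"hand":0},{"x":0,"y":0,"z":0,"roll":0,"hand":0}])

```text
time_s: 4.83
tcp_pos: [0.4358, -0.2986, 0.1355]
eef_rot: [0.001, 0.689, 0.725, -0.001]
contact_force: [-0.5, -6.1, -1.0]
grip_width: -0.001
finger_force: 2.8
```

move_arm(motion=[{"x":0,"y":-0.2,"z":0,"roll":0,"hand":0},{"x":0,"y":-0.2,"z":0,"roll":0,"hand":0},{"x":0,"y":-0.4,"z":0,"roll":0,"hand":0},{"x":0,"y":0,"z":0,"roll":0,"hand":0}])

```text
time_s: 5.17
tcp_pos: [0.4364, -0.3175, 0.135]
eef_rot: [0.0, 0.689, 0.725, 0.0]
contact_force: [-0.6, -0.5, 0.1]
grip_width: -0.002
finger_force: 0.0
```

```bash
cat >> h.py <<'E'
TF=np.array([.4413,-.3937]);UX=np.array([-.0558,.9984]);UY=np.array([-.9984,-.0558])
def mag(p): d=np.array(p)[:2]-TF; return np.array([d@UX,d@UY]).round(4)
E
python3 - <<'E'
from h import *
show(); c=cam('top'); o=[b for b in blobs(c['pixels'],(3,120,90),(20,255,255),4) if 350<b[0][0]<410 and 205<b[0][1]<235]; print(o,[mag(onz(c,b[0],.088)) for b in o])
E
```

```text
t 5.17 tcp [ 0.4364 -0.3175  0.135 ] A 2.95 tilt [ 1.e-04  1.e-04 -1.e+00] q [ 0.789  0.413 -0.275  1.975  0.156  0.774  0.475] F [-0.63 -0.52  0.11] gw -0.002
[(array([378.3, 220.8]), array([377, 218,   3,   7,  13], dtype=int32))] [array([ 0.1043, -0.0016])]
```

The catch holds: the tab centre is at 104 mm, so the face is at about 101 mm, and there is no contact force. Next I go up and over to the nearer loose block, turning and opening the hand on the way.

move_arm(motion=[{"x":0,"y":0,"z":1,"roll":0,"hand":0},{"x":0,"y":0,"z":1,"roll":0,"hand":0},{"x":-0.12,"y":1,"z":1,"roll":-0.94,"hand":0},{"x":-0.12,"y":1,"z":1,"roll":-0.94,"hand":0},{"x":-0.12,"y":1,"z":1,"roll":-0.94,"hand":0}])

```text
time_s: 5.63
tcp_pos: [0.4272, -0.2394, 0.2608]
eef_rot: [-0.001, 0.773, 0.634, 0.0]
contact_force: [1.6, 0.6, 0.6]
grip_width: 0.0
finger_force: 0.0
```

move_arm(motion=[{"x":-0.12,"y":1,"z":1,"roll":-0.94,"hand":0},{"x":-0.12,"y":1,"z":0.5,"roll":-0.94,"hand":0},{"x":-0.12,"y":1,"z":0,"roll":-0.94,"hand":0},{"x":-0.12,"y":1,"z":0,"roll":-0.94,"hand":0},{"x":-0.12,"y":1,"z":0,"roll":-0.94,"hand":0}])

```text
time_s: 6.05
tcp_pos: [0.4121, -0.1139, 0.2978]
eef_rot: [-0.0, 0.886, 0.464, 0.0]
contact_force: [0.7, 0.8, -0.2]
grip_width: -0.001
finger_force: 0.0
```

move_arm(motion=[{"x":-0.12,"y":1,"z":0,"roll":-0.94,"hand":100},{"x":-0.12,"y":1,"z":0,"roll":-0.94,"hand":100},{"x":-0.12,"y":1,"z":0,"roll":-0.94,"hand":100},{"x":-0.12,"y":1,"z":0,"roll":-0.94,"hand":100},{"x":-0.12,"y":1,"z":0,"roll":-0.94,"hand":100}])

```text
time_s: 6.47
tcp_pos: [0.3966, 0.0109, 0.2973]
eef_rot: [-0.0, 0.962, 0.274, -0.0]
contact_force: [0.3, -0.7, -0.7]
grip_width: 0.708
finger_force: 0.0
```

move_arm(motion=[{"x":-0.12,"y":1,"z":0,"roll":-0.94,"hand":100},{"x":-0.12,"y":1,"z":0,"roll":-0.94,"hand":100},{"x":-0.12,"y":1,"z":0,"roll":-0.94,"hand":100},{"x":-0.12,"y":1,"z":0,"roll":-0.94,"hand":100},{"x":-0.12,"y":1,"z":0,"roll":-0.94,"hand":100}])

```text
time_s: 6.88
tcp_pos: [0.3813, 0.1357, 0.2973]
eef_rot: [0.0, 0.997, 0.072, -0.0]
contact_force: [0.8, -0.1, 0.8]
grip_width: 1.002
finger_force: 0.0
```

```bash
python3 -c "
from h import *
show()"
```

```text
t 6.88 tcp [0.3813 0.1357 0.2973] A -81.7 tilt [-9.e-04 -2.e-04 -1.e+00] q [ 0.383 -0.071 -0.782  2.123 -0.058  1.071 -1.796] F [ 0.85 -0.08  0.85] gw 1.002
```

move_arm(motion=[{"x":-0.12,"y":1,"z":0,"roll":-0.94,"hand":100},{"x":-0.12,"y":1,"z":0,"roll":-0.94,"hand":100},{"x":-0.12,"y":1,"z":0,"roll":-0.94,"hand":100},{"x":-0.12,"y":1,"z":0,"roll":-0.94,"hand":100},{"x":-0.12,"y":1,"z":0,"roll":-0.94,"hand":100}])

```text
time_s: 7.3
tcp_pos: [0.3662, 0.2604, 0.2974]
eef_rot: [0.0, 0.991, -0.132, -0.0]
contact_force: [-0.8, -0.3, -0.6]
grip_width: 1.0
finger_force: 0.0
```

move_arm(motion=[{"x":-0.12,"y":1,"z":0,"roll":-0.94,"hand":100},{"x":0,"y":0,"z":0,"roll":0,"hand":100},{"x":0,"y":0,"z":0,"roll":0,"hand":100}])

```text
time_s: 7.55
tcp_pos: [0.3629, 0.2858, 0.2975]
eef_rot: [-0.0, 0.986, -0.169, -0.001]
contact_force: [-0.3, 0.2, 0.3]
grip_width: 1.001
finger_force: 0.0
```

Run:
```python
from h import *
import pickle
show(); c=wcam(); pickle.dump(c,open('w4.pkl','wb')); save('w4',c['pixels']);show()
print(blobs(c['pixels'],(95,110,50),(125,255,255),10)); print(proj(c,[[.364,.287,.044],[.601,.264,.044]]))
```

```text
t 7.55 tcp [0.3629 0.2858 0.2975] A -109.41 tilt [-1.8e-03  7.0e-04 -1.0e+00] q [ 0.185  0.109 -0.972  2.002  0.1    1.081 -2.741] F [-0.34  0.16  0.25] gw 1.001
t 7.6 tcp [0.3636 0.2842 0.2972] A -109.56 tilt [-1.6e-03 -6.0e-04 -1.0e+00] q [ 0.187  0.108 -0.97   2.003  0.1    1.081 -2.74 ] F [ 0.62 -0.12  0.44] gw 0.997
[(array([282.4, 167.5]), array([280, 163,   6,  10,  53], dtype=int32))]
[[ 316.58486709  171.40412369]
 [ 244.07927866 -111.55616794]]
```

View pics/w4.png

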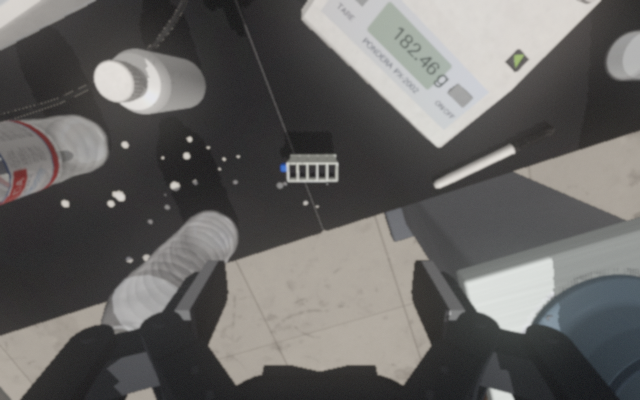

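The wrist picture shows the white block with its top face at about columns 287-338, rows 161-182, and its lug at (282,168). The closing line is nearly along the block. The water bottle stands at lower left and is clear of it. I refine by the edges.

```bash
cat >> h.py <<'E'
def block(c,win):
    u0,v0,u1,v1=win; g=c['pixels'][v0:v1,u0:u1].min(2); m=(g>150).astype(np.uint8)
    k,l,st,ce=cv2.connectedComponentsWithStats(m); i=1+st[1:,4].argmax(); m=(l==i).astype(np.uint8)
    ys,xs=np.where(m); P=np.array([onz(c,(x+u0,y+v0),.044)[:2] for x,y in zip(xs,ys)],np.float32)
    r=cv2.minAreaRect(P*1000); return r,st[i]+np.array([u0,v0,0,0,0])
E
python3 - <<'E'
from h import *
import pickle
c=pickle.load(open('w4.pkl','rb')); r,st=block(c,(265,140,360,200)); print(r,st)
g=c['pixels'][150:190,312].min(1); print(g, c['pixels'][150:190,291].min(1))
print(c['pixels'][172,280:346].min(1))
l=onz(c,(280,168),.021);print('lugtip',l)
E
```

```text
((365.4848327636719, 291.81488037109375), (52.2362174987793, 20.026020050048828), 70.60070037841797) [286 162  52  20 478]
[ 34  35  39  57  91 121 125 123 118 120 121 132 163 181 156  99  63  56
  52  56  52  53  47  39  33  37  59  88 121 151 177 170 125  67  51  51
  51  51  49  47] [ 37  38  39  54  91 117 118 114 114 118 121 129 156 171 148  99  63  54
  52  55  52  54  51  46  41  43  54  86 119 150 173 167 121  68  52  53
  52  51  47  50]
[ 52  53  53  55  61  83 135 178 181 144  79  51  47  49  55  92 148 181
 170 123  70  46  45  51  56  99 153 173 143  88  56  50  47  43  60 111
 162 177 141  75  50  51  53  54  75 127 171 180 139  77  47  48  49  55
  86 141 171 161 114  63  50  51  47  46  51  50]
lugtip [0.37547221 0.32557101 0.021     ]
```

The top face measures 52.2 x 20.0 mm, centred at (0.3655, 0.2918) with its axis at 70.6°, and it agrees with the lug. I go down in two stages, watching joint 7.

move_arm(motion=[{"x":0.1,"y":0.27,"z":-1,"roll":0,"hand":100},{"x":0,"y":0,"z":-1,"roll":0,"hand":100},{"x":0,"y":0,"z":-1,"roll":0,"hand":100},{"x":0,"y":0,"z":0,"roll":0,"hand":100}])

```text
time_s: 7.93
tcp_pos: [0.3646, 0.2866, 0.2179]
eef_rot: [0.004, 0.985, -0.172, -0.004]
contact_force: [-0.9, -1.1, -0.2]
grip_width: 0.999
finger_force: 0.0
```

```bash
python3 -c "
from h import *
show()"
```

```text
t 7.93 tcp [0.3646 0.2866 0.2179] A -109.8 tilt [-0.0084 -0.0074 -0.9999] q [-0.008  0.227 -0.806  2.074  0.203  0.93  -2.843] F [-0.92 -1.09 -0.22] gw 0.999
```

Joint 7 has reached its limit, so I use the other half-turn of the same grasp. I rise a little and turn by +180°.

move_arm(motion=[{"x":0,"y":0,"z":1,"roll":1,"hand":100},{"x":0,"y":0,"z":1,"roll":1,"hand":100},{"x":0,"y":0,"z":0,"roll":1,"hand":100},{"x":0,"y":0,"z":0,"roll":1,"hand":100},{"x":0,"y":0,"z":0,"roll":1,"hand":100}])

```text
time_s: 8.35
tcp_pos: [0.3678, 0.2901, 0.2745]
eef_rot: [0.0, 0.999, 0.047, 0.001]
contact_force: [0.4, -0.3, 0.3]
grip_width: 0.997
finger_force: 0.0
```

move_arm(motion=[{"x":0,"y":0,"z":0,"roll":1,"hand":100},{"x":0,"y":0,"z":0,"roll":1,"hand":100},{"x":0,"y":0,"z":0,"roll":1,"hand":100},{"x":0,"y":0,"z":0,"roll":1,"hand":100},{"x":0,"y":0,"z":0,"roll":1,"hand":100}])

```text
time_s: 8.77
tcp_pos: [0.3675, 0.2898, 0.2738]
eef_rot: [0.001, 0.965, 0.262, 0.001]
contact_force: [0.0, -0.3, -0.9]
grip_width: 0.999
finger_force: 0.0
```

move_arm(motion=[{"x":0,"y":0,"z":0,"roll":1,"hand":100},{"x":0,"y":0,"z":0,"roll":1,"hand":100},{"x":0,"y":0,"z":0,"roll":1,"hand":100},{"x":0,"y":0,"z":0,"roll":1,"hand":100},{"x":0,"y":0,"z":0,"roll":1,"hand":100}])

```text
time_s: 9.18
tcp_pos: [0.3675, 0.2897, 0.2738]
eef_rot: [0.001, 0.885, 0.465, 0.0]
contact_force: [-0.7, -0.9, -0.7]
grip_width: 1.0
finger_force: 0.0
```

move_arm(motion=[{"x":0,"y":0,"z":0,"roll":1,"hand":100},{"x":0,"y":0,"z":0,"roll":1,"hand":100},{"x":0,"y":0,"z":0,"roll":1,"hand":100},{"x":0,"y":0,"z":0,"roll":1,"hand":100},{"x":0,"y":0,"z":0,"roll":1,"hand":100}])

```text
time_s: 9.6
tcp_pos: [0.3675, 0.2897, 0.2738]
eef_rot: [0.001, 0.764, 0.646, 0.0]
contact_force: [0.2, -0.5, -0.7]
grip_width: 1.0
finger_force: 0.0
```

move_arm(motion=[{"x":0,"y":0,"z":0,"roll":1,"hand":100},{"x":0,"y":0,"z":0,"roll":1,"hand":100},{"x":0,"y":0,"z":0,"roll":1,"hand":100},{"x":0,"y":0,"z":0,"roll":1,"hand":100},{"x":0,"y":0,"z":0,"roll":1,"hand":100}])

```text
time_s: 10.02
tcp_pos: [0.3676, 0.2896, 0.2737]
eef_rot: [0.001, 0.606, 0.796, -0.0]
contact_force: [0.4, -0.7, 0.8]
grip_width: 0.998
finger_force: 0.0
```

move_arm(motion=[{"x":0,"y":0,"z":0,"roll":1,"hand":100},{"x":0,"y":0,"z":0,"roll":1,"hand":100},{"x":0,"y":0,"z":0,"roll":1,"hand":100},{"x":0,"y":0,"z":0,"roll":1,"hand":100},{"x":0,"y":0,"z":0,"roll":1,"hand":100}])

```text
time_s: 10.43
tcp_pos: [0.3676, 0.2896, 0.2737]
eef_rot: [0.001, 0.419, 0.908, -0.0]
contact_force: [-0.5, 0.3, -0.4]
grip_width: 1.001
finger_force: 0.0
```

move_arm(motion=[{"x":0,"y":0,"z":0,"roll":1,"hand":100},{"x":0,"y":0,"z":0,"roll":1,"hand":100},{"x":0,"y":0,"z":0,"roll":1,"hand":100},{"x":0,"y":0,"z":0,"roll":1,"hand":100},{"x":0,"y":0,"z":0,"roll":1,"hand":100}])

```text
time_s: 10.85
tcp_pos: [0.3676, 0.2895, 0.2737]
eef_rot: [0.001, 0.213, 0.977, -0.001]
contact_force: [-0.2, 0.0, -0.1]
grip_width: 1.002
finger_force: 0.0
```

move_arm(motion=[{"x":0,"y":0,"z":0,"roll":1,"hand":100},{"x":0,"y":0,"z":0,"roll":0,"hand":100},{"x":0,"y":0,"z":0,"roll":0,"hand":100}])

```text
time_s: 11.1
tcp_pos: [0.3676, 0.2899, 0.2733]
eef_rot: [0.0, 0.173, 0.985, -0.0]
contact_force: [-0.3, -0.1, -0.1]
grip_width: 0.999
finger_force: 0.0
```

Run:
```python
from h import *
show(); c=wcam(); p=proj(c,[.3655,.2918,.044])[0]; print(p); u,v=p.astype(int)
show()
print(block(c,(u-50,v-32,u+50,v+32)))
```

```text
t 11.1 tcp [0.3676 0.2899 0.2733] A 70.05 tilt [ 9.e-04 -6.e-04 -1.e+00] q [ 0.446  0.314 -1.334  2.009  0.348  1.083  0.177] F [-0.29 -0.11 -0.13] gw 0.999
[321.80582101 176.58994665]
t 11.15 tcp [0.3675 0.29   0.2732] A 70.07 tilt [ 9.e-04 -7.e-04 -1.e+00] q [ 0.445  0.314 -1.334  2.009  0.348  1.083  0.177] F [0.11 0.24 0.63] gw 0.999
(((360.4740905761719, 293.3476867675781), (52.04288101196289, 28.903400421142578), 72.01046752929688), array([294, 156,  56,  31, 978]))
```

From this side the centre works out at (0.365, 0.292), in agreement with the first view. I descend and grip.

move_arm(motion=[{"x":-0.1,"y":0.07,"z":-1,"roll":0.15,"hand":100},{"x":0,"y":0,"z":-1,"roll":0,"hand":100},{"x":0,"y":0,"z":-1,"roll":0,"hand":100},{"x":0,"y":0,"z":-1,"roll":0,"hand":100}])

```text
time_s: 11.48
tcp_pos: [0.3651, 0.292, 0.1721]
eef_rot: [0.001, 0.166, 0.986, -0.0]
contact_force: [0.0, -0.3, -0.1]
grip_width: 1.0
finger_force: 0.0
```

move_arm(motion=[{"x":0,"y":0,"z":-1,"roll":0,"hand":100},{"x":0,"y":0,"z":-1,"roll":0,"hand":100},{"x":0,"y":0,"z":-0.8,"roll":0,"hand":100},{"x":0,"y":0,"z":0,"roll":0,"hand":100},{"x":0,"y":0,"z":0,"roll":0,"hand":100}])

```text
time_s: 11.9
tcp_pos: [0.3642, 0.292, 0.1024]
eef_rot: [-0.001, 0.165, 0.986, -0.001]
contact_force: [-0.8, 0.4, -0.1]
grip_width: 0.998
finger_force: 0.0
```

```bash
python3 -c "
from h import *
show()"
```

```text
t 11.9 tcp [0.3642 0.292  0.1024] A 70.95 tilt [-0.0016 -0.0013 -1.    ] q [ 0.114  0.578 -1.007  2.127  0.69   0.811 -0.09 ] F [-0.82  0.41 -0.15] gw 0.998
```

move_arm(motion=[{"x":0,"y":0,"z":-0.13,"roll":0,"hand":100},{"x":0,"y":0,"z":0,"roll":0,"hand":50},{"x":0,"y":0,"z":0,"roll":0,"hand":30},{"x":0,"y":0,"z":0,"roll":0,"hand":30},{"x":0,"y":0,"z":0,"roll":0,"hand":30}], squeeze=40)

```text
time_s: 12.32
tcp_pos: [0.3654, 0.2929, 0.1006]
eef_rot: [0.001, 0.165, 0.986, 0.0]
contact_force: [-0.7, -1.3, 6.0]
grip_width: 0.599
finger_force: 42.3
```

move_arm(motion=[{"x":0,"y":0,"z":0,"roll":0,"hand":30},{"x":0,"y":0,"z":0.3,"roll":0,"hand":30},{"x":0,"y":0,"z":0.7,"roll":0,"hand":30},{"x":0,"y":0,"z":1,"roll":0,"hand":30}])

```text
time_s: 12.65
tcp_pos: [0.3632, 0.2912, 0.1487]
eef_rot: [-0.002, 0.165, 0.986, -0.001]
contact_force: [0.1, -0.1, -0.3]
grip_width: 0.597
finger_force: 41.8
```

```bash
python3 -c "
from h import *
show();c=wcam();save('w5',c['pixels'][150:])"
```

```text
t 12.65 tcp [0.3632 0.2912 0.1487] A 71.03 tilt [-0.0039 -0.0023 -1.    ] q [ 0.198  0.504 -1.101  2.11   0.588  0.884 -0.011] F [ 0.12 -0.08 -0.31] gw 0.597
```

View pics/w5.png

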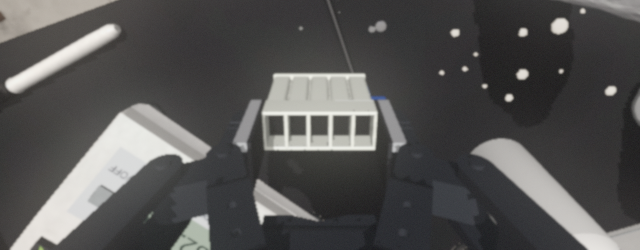

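The block is held upright at an opening of 0.60 (51 mm), with its lug at the right below the finger at (377,249) in the full frame. I carry it over the balance, turning by -248°.

move_arm(motion=[{"x":0.06,"y":-0.52,"z":1,"roll":-0.99,"hand":30},{"x":0.06,"y":-0.52,"z":1,"roll":-0.99,"hand":30},{"x":0.06,"y":-0.52,"z":1,"roll":-0.99,"hand":30},{"x":0.06,"y":-0.52,"z":1,"roll":-0.99,"hand":30},{"x":0.06,"y":-0.52,"z":1,"roll":-0.99,"hand":30}])

```text
time_s: 13.12
tcp_pos: [0.3714, 0.2271, 0.275]
eef_rot: [-0.001, 0.374, 0.927, -0.0]
contact_force: [1.1, -1.1, 0.1]
grip_width: 0.596
finger_force: 42.2
```

move_arm(motion=[{"x":0.06,"y":-0.52,"z":0.6,"roll":-0.99,"hand":30},{"x":0.06,"y":-0.52,"z":0,"roll":-0.99,"hand":30},{"x":0.06,"y":-0.52,"z":0,"roll":-0.99,"hand":30},{"x":0.06,"y":-0.52,"z":0,"roll":-0.99,"hand":30},{"x":0.06,"y":-0.52,"z":0,"roll":-0.99,"hand":30}])

```text
time_s: 13.53
tcp_pos: [0.3792, 0.1619, 0.2894]
eef_rot: [0.001, 0.564, 0.826, -0.0]
contact_force: [-0.4, 0.2, 0.5]
grip_width: 0.598
finger_force: 42.2
```

move_arm(motion=[{"x":0.06,"y":-0.52,"z":0,"roll":-0.99,"hand":30},{"x":0.06,"y":-0.52,"z":0,"roll":-0.99,"hand":30},{"x":0.06,"y":-0.52,"z":0,"roll":-0.99,"hand":30},{"x":0.06,"y":-0.52,"z":0,"roll":-0.99,"hand":30},{"x":0.06,"y":-0.52,"z":0,"roll":-0.99,"hand":30}])

```text
time_s: 13.95
tcp_pos: [0.3866, 0.0971, 0.2892]
eef_rot: [0.0, 0.728, 0.686, -0.0]
contact_force: [0.1, 0.7, -0.0]
grip_width: 0.6
finger_force: 42.2
```

move_arm(motion=[{"x":0.06,"y":-0.52,"z":0,"roll":-0.99,"hand":30},{"x":0.06,"y":-0.52,"z":0,"roll":-0.99,"hand":30},{"x":0.06,"y":-0.52,"z":0,"roll":-0.99,"hand":30},{"x":0.06,"y":-0.52,"z":0,"roll":-0.99,"hand":30},{"x":0.06,"y":-0.52,"z":0,"roll":-0.99,"hand":30}])

```text
time_s: 14.37
tcp_pos: [0.3941, 0.0322, 0.2892]
eef_rot: [0.0, 0.858, 0.514, -0.0]
contact_force: [0.4, 0.1, 0.1]
grip_width: 0.593
finger_force: 42.2
```

move_arm(motion=[{"x":0.06,"y":-0.52,"z":0,"roll":-0.99,"hand":30},{"x":0.06,"y":-0.52,"z":0,"roll":-0.99,"hand":30},{"x":0.06,"y":-0.52,"z":0,"roll":-0.99,"hand":30},{"x":0.06,"y":-0.52,"z":0,"roll":-0.99,"hand":30},{"x":0.06,"y":-0.52,"z":0,"roll":-0.99,"hand":30}])

```text
time_s: 14.78
tcp_pos: [0.4017, -0.0328, 0.2893]
eef_rot: [0.0, 0.948, 0.318, -0.0]
contact_force: [0.4, 0.1, 0.1]
grip_width: 0.595
finger_force: 42.2
```

move_arm(motion=[{"x":0.06,"y":-0.52,"z":0,"roll":-0.99,"hand":30},{"x":0.06,"y":-0.52,"z":0,"roll":-0.99,"hand":30},{"x":0.06,"y":-0.52,"z":0,"roll":-0.99,"hand":30},{"x":0.06,"y":-0.52,"z":0,"roll":-0.99,"hand":30},{"x":0.06,"y":-0.52,"z":0,"roll":-0.99,"hand":30}])

```text
time_s: 15.2
tcp_pos: [0.4093, -0.0978, 0.2893]
eef_rot: [0.0, 0.994, 0.107, -0.0]
contact_force: [0.2, 0.1, -0.2]
grip_width: 0.597
finger_force: 42.2
```

move_arm(motion=[{"x":0.06,"y":-0.52,"z":0,"roll":-0.99,"hand":30},{"x":0.06,"y":-0.52,"z":0,"roll":-0.99,"hand":30},{"x":0.06,"y":-0.52,"z":0,"roll":-0.99,"hand":30},{"x":0.06,"y":-0.52,"z":0,"roll":-0.99,"hand":30},{"x":0.06,"y":-0.52,"z":0,"roll":-0.99,"hand":30}])

```text
time_s: 15.62
tcp_pos: [0.4168, -0.1628, 0.2894]
eef_rot: [0.0, 0.994, -0.108, -0.0]
contact_force: [0.0, 1.3, -0.7]
grip_width: 0.595
finger_force: 42.2
```

move_arm(motion=[{"x":0.06,"y":-0.52,"z":0,"roll":-0.99,"hand":30},{"x":0.06,"y":-0.52,"z":0,"roll":-0.99,"hand":30},{"x":0.06,"y":-0.52,"z":0,"roll":-0.99,"hand":30},{"x":0.06,"y":-0.52,"z":0,"roll":-0.99,"hand":30},{"x":0.06,"y":-0.52,"z":0,"roll":-0.99,"hand":30}])

```text
time_s: 16.03
tcp_pos: [0.4243, -0.2278, 0.2894]
eef_rot: [0.0, 0.948, -0.319, -0.0]
contact_force: [-0.2, -0.1, -0.1]
grip_width: 0.601
finger_force: 42.2
```

```bash
python3 -c "
from h import *
show()"
```

```text
t 16.03 tcp [ 0.4243 -0.2278  0.2894] A -127.2 tilt [-2.e-04  0.e+00 -1.e+00] q [ 1.234  0.16  -0.88   1.973  0.14   1.071 -1.927] F [-0.18 -0.1  -0.05] gw 0.601
```

move_arm(motion=[{"x":0.06,"y":-0.52,"z":-0.3,"roll":-0.99,"hand":30},{"x":0.06,"y":-0.52,"z":-0.3,"roll":-0.99,"hand":30},{"x":0.06,"y":-0.52,"z":-0.3,"roll":-0.99,"hand":30},{"x":0.06,"y":-0.52,"z":-0.3,"roll":-0.99,"hand":30},{"x":0.06,"y":-0.52,"z":-0.3,"roll":-0.99,"hand":30}])

```text
time_s: 16.45
tcp_pos: [0.4319, -0.2928, 0.2516]
eef_rot: [-0.0, 0.857, -0.515, -0.0]
contact_force: [0.6, 0.4, -0.8]
grip_width: 0.6
finger_force: 42.2
```

move_arm(motion=[{"x":0.06,"y":-0.52,"z":-0.3,"roll":-0.99,"hand":30},{"x":0.06,"y":-0.52,"z":-0.3,"roll":-0.99,"hand":30},{"x":0.06,"y":-0.52,"z":-0.3,"roll":-0.99,"hand":30},{"x":0.06,"y":-0.52,"z":-0.3,"roll":-0.99,"hand":30},{"x":0.06,"y":-0.52,"z":-0.3,"roll":-0.99,"hand":30}])

```text
time_s: 16.87
tcp_pos: [0.4395, -0.3578, 0.2141]
eef_rot: [-0.0, 0.727, -0.687, -0.0]
contact_force: [-0.1, 0.2, -0.3]
grip_width: 0.595
finger_force: 42.2
```

move_arm(motion=[{"x":0,"y":0,"z":0,"roll":0,"hand":30},{"x":0,"y":0,"z":0,"roll":0,"hand":30}])

```text
time_s: 17.03
tcp_pos: [0.439, -0.3576, 0.214]
eef_rot: [-0.0, 0.729, -0.685, -0.001]
contact_force: [-0.4, 0.2, 0.2]
grip_width: 0.594
finger_force: 42.2
```

Run:
```python
from h import *
import pickle
show();c=wcam();pickle.dump(c,open('w6.pkl','wb'));save('w6',c['pixels']);show();s,R,A=state();print(mag(s['tcp_pos']))
```

```text
t 17.03 tcp [ 0.439  -0.3576  0.214 ] A -176.44 tilt [-8.0e-04  1.3e-03 -1.0e+00] q [ 1.132  0.398 -0.622  1.855  0.275  0.977 -2.688] F [-0.35  0.21  0.17] gw 0.594
t 17.08 tcp [ 0.4395 -0.3567  0.2145] A -176.35 tilt [-1.0e-04  1.1e-03 -1.0e+00] q [ 1.132  0.397 -0.623  1.855  0.275  0.977 -2.688] F [0.06 0.32 0.03] gw 0.595
[ 0.037  -0.0003]
```

View pics/w6.png

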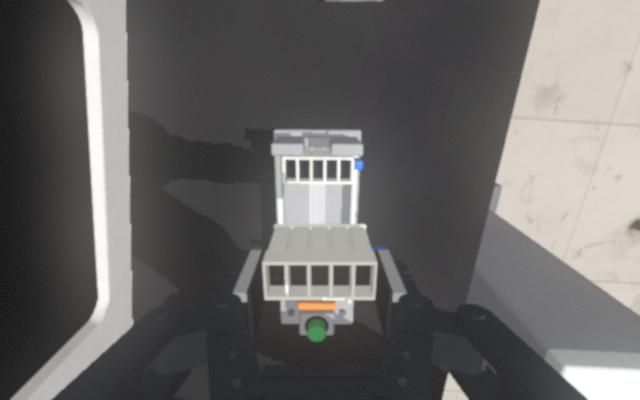

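The wrist picture shows the held block at (320,275) above the track, with its lug on the right as on block_in, whose lug is at (358,165). The front stop is at the top, and the tab and button are behind the block. I check alignment against block_in.

Run:
```python
from h import *
import pickle
c=pickle.load(open('w6.pkl','rb')); im=c['pixels']
g=im[168:176,275:372].min(2).mean(0).round(0); print(g.astype(int))
b=[x for x in blobs(im,(95,110,50),(125,255,255),10)];print(b)
for u in (281.5,355): print(u,mag(onz(c,(u,172),.054)))
print('stop face/blocks', [ (v,mag(onz(c,(318,v),.054))) for v in (157,183)])
print('held', [mag(onz(c,(u,298),.214-.1+.044)) for u in (264,377)], [mag(onz(c,(320,v),.158)) for v in (264,298)])
```

```text
[147 177 191 194 189 179 176 197 222 221 193 140  97  84  83  81  79  77
  78  96 150 212 240 229 182 120  90  85  82  80  80  82  86 116 174 220
 232 205 146 100  91  89  87  85  84  83  94 141 206 241 237 190 120  92
  88  84  83  83  83  85 102 151 212 245 239 190 118  93  90  87  84  82
  82  91 118 168 221 251 251 242 234 222 196 169 142 111  94  89  88  87
  87  86  85  85  85  84  84]
[(array([358.8, 164. ]), array([355, 159,   9,  11,  78], dtype=int32)), (array([378.7, 247.5]), array([373, 247,  12,   2,  22], dtype=int32))]
281.5 [ 0.0112 -0.0265]
355 [0.0108 0.0271]
stop face/blocks [(157, array([-0.0001,  0.    ])), (183, array([0.0193, 0.0001]))]
held [array([ 0.0439, -0.0241]), array([0.0436, 0.0275])] [array([0.0262, 0.0013]), array([0.0438, 0.0014])]
```

The held block is within 1.5 mm of the line at about 35 mm from the stop. I lower it.

move_arm(motion=[{"x":0.03,"y":0,"z":-1,"roll":0,"hand":30},{"x":0,"y":0,"z":-1,"roll":0,"hand":30},{"x":0,"y":0,"z":-0.4,"roll":0,"hand":30},{"x":0,"y":0,"z":0,"roll":0,"hand":30}])

```text
time_s: 17.42
tcp_pos: [0.4387, -0.3553, 0.1522]
eef_rot: [-0.0, 0.729, -0.684, -0.003]
contact_force: [-0.8, 0.1, -1.0]
grip_width: 0.597
finger_force: 42.2
```

```bash
python3 -c "
from h import *
show();s,R,A=state();print(mag(s['tcp_pos']))"
```

```text
t 17.42 tcp [ 0.4387 -0.3553  0.1522] A -176.34 tilt [-0.0043  0.0042 -1.    ] q [ 1.095  0.482 -0.586  1.893  0.339  0.873 -2.739] F [-0.8   0.06 -1.  ] gw 0.597
[0.0385 0.0005]
```

move_arm(motion=[{"x":0,"y":0,"z":-0.6,"roll":0,"hand":30},{"x":0,"y":0,"z":-0.5,"roll":0,"hand":30},{"x":0,"y":0,"z":-0.2,"roll":0,"hand":30},{"x":0,"y":0,"z":-0.2,"roll":0,"hand":30},{"x":0,"y":0,"z":0,"roll":0,"hand":30}])

```text
time_s: 17.83
tcp_pos: [0.4399, -0.3573, 0.1164]
eef_rot: [0.0, 0.729, -0.685, -0.001]
contact_force: [0.0, 1.0, 0.6]
grip_width: 0.595
finger_force: 42.2
```

move_arm(motion=[{"x":0,"y":0,"z":-0.06,"roll":0,"hand":30},{"x":0,"y":0,"z":0,"roll":0,"hand":30}])

```text
time_s: 18.0
tcp_pos: [0.4406, -0.3578, 0.1158]
eef_rot: [-0.0, 0.728, -0.685, 0.0]
contact_force: [-0.5, 0.1, -0.7]
grip_width: 0.597
finger_force: 42.2
```

```bash
python3 -c "
from h import *
show();s,R,A=state();print(mag(s['tcp_pos']))"
```

```text
t 18.0 tcp [ 0.4406 -0.3578  0.1158] A -176.48 tilt [ 7.e-04 -5.e-04 -1.e+00] q [ 1.064  0.536 -0.549  1.904  0.379  0.805 -2.769] F [-0.5   0.12 -0.71] gw 0.597
[ 0.0359 -0.0013]
```

move_arm(motion=[{"x":0,"y":0,"z":-0.1,"roll":0,"hand":30},{"x":0,"y":0,"z":0,"roll":0,"hand":30}])

```text
time_s: 18.17
tcp_pos: [0.4404, -0.3577, 0.113]
eef_rot: [0.0, 0.728, -0.685, 0.0]
contact_force: [-0.6, 0.3, -0.2]
grip_width: 0.595
finger_force: 42.2
```

move_arm(motion=[{"x":0,"y":0,"z":-0.1,"roll":0,"hand":30},{"x":0,"y":0,"z":0,"roll":0,"hand":30}])

```text
time_s: 18.33
tcp_pos: [0.4407, -0.358, 0.1108]
eef_rot: [-0.0, 0.728, -0.685, 0.001]
contact_force: [1.0, -0.1, 0.9]
grip_width: 0.593
finger_force: 42.3
```

move_arm(motion=[{"x":0,"y":0,"z":-0.04,"roll":0,"hand":30},{"x":0,"y":0,"z":0,"roll":0,"hand":30}])

```text
time_s: 18.5
tcp_pos: [0.4408, -0.3581, 0.1107]
eef_rot: [0.0, 0.728, -0.685, 0.0]
contact_force: [-0.6, 0.3, 7.5]
grip_width: 0.599
finger_force: 43.0
```

The floor is felt at TCP z 0.1107 with 7.5 N. I release and rise.

move_arm(motion=[{"x":0,"y":0,"z":0,"roll":0,"hand":66},{"x":0,"y":0,"z":0,"roll":0,"hand":75},{"x":0,"y":0,"z":0,"roll":0,"hand":80},{"x":0,"y":0,"z":0,"roll":0,"hand":80}])

```text
time_s: 18.83
tcp_pos: [0.44, -0.3574, 0.109]
eef_rot: [-0.0, 0.728, -0.685, -0.0]
contact_force: [0.5, 0.2, 0.2]
grip_width: 0.799
finger_force: 0.0
```

move_arm(motion=[{"x":0,"y":0,"z":0.4,"roll":0,"hand":80},{"x":0,"y":0,"z":0.8,"roll":0,"hand":80},{"x":0,"y":0,"z":1,"roll":0,"hand":80},{"x":0,"y":0,"z":1,"roll":0,"hand":80},{"x":0,"y":0,"z":1,"roll":0,"hand":80}])

```text
time_s: 19.25
tcp_pos: [0.4402, -0.3573, 0.2158]
eef_rot: [-0.0, 0.729, -0.685, -0.0]
contact_force: [0.1, -1.2, -0.2]
grip_width: 0.796
finger_force: 0.0
```

Run:
```python
from h import *
import pickle
show();c=wcam();pickle.dump(c,open('w7.pkl','wb'));im=c['pixels']
p=proj(c,np.r_[TF+.036*UX,.054])[0]; print(p); u,v=p.astype(int); save('w7',cv2.resize(im[v-60:v+70,u-70:u+70],None,fx=4,fy=4))
for b in blobs(im,(95,110,50),(125,255,255),10): print(b, mag(onz(c,b[0],.031)))
for b in blobs(im,(3,120,60),(22,255,255),50): print('tab',b, mag(onz(c,b[0],.088)))
```

```text
t 19.25 tcp [ 0.4402 -0.3573  0.2158] A -176.47 tilt [-1.e-04  4.e-04 -1.e+00] q [ 1.124  0.394 -0.613  1.853  0.269  0.978 -2.685] F [ 0.15 -1.23 -0.19] gw 0.796
[319.42523489 203.361679  ]
(array([360.5, 163.5]), array([357, 159,   8,  11,  77], dtype=int32)) [0.0102 0.0327]
(array([358.4, 193.3]), array([355, 189,   8,  10,  71], dtype=int32)) [0.0352 0.0322]
tab (array([317.5, 291.5]), array([ 299,  275,   37,   33, 1137], dtype=int32)) [ 0.0905 -0.0011]
```

View pics/w7.png

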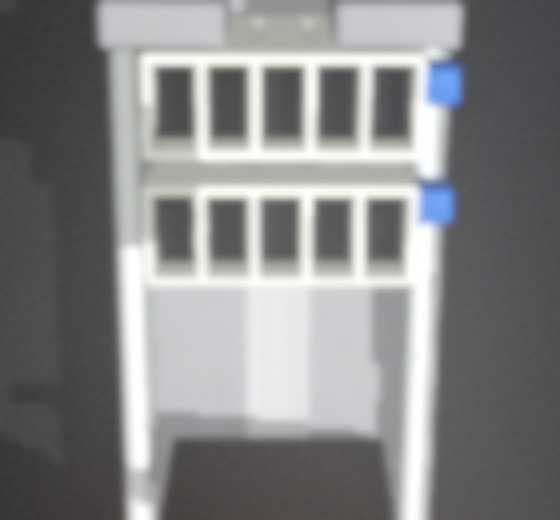

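The crop shows the block seated level with the first, with both lugs over the low rail. I go for the second block at about (0.601, 0.264), keeping clear of the microwave.

move_arm(motion=[{"x":0,"y":0.55,"z":0.85,"roll":1,"hand":100},{"x":0,"y":0.55,"z":0.85,"roll":1,"hand":100},{"x":0,"y":0.55,"z":0.85,"roll":1,"hand":100},{"x":0,"y":0.55,"z":0.85,"roll":1,"hand":100},{"x":0,"y":0.55,"z":0,"roll":1,"hand":100}])

```text
time_s: 19.72
tcp_pos: [0.4428, -0.2889, 0.3045]
eef_rot: [0.001, 0.861, -0.509, 0.004]
contact_force: [0.3, 0.2, 0.1]
grip_width: 0.997
finger_force: 0.0
```

move_arm(motion=[{"x":0,"y":0.55,"z":0,"roll":1,"hand":100},{"x":0,"y":0.55,"z":0,"roll":1,"hand":100},{"x":0,"y":0.55,"z":0,"roll":1,"hand":100},{"x":0,"y":0.55,"z":0,"roll":1,"hand":100},{"x":0,"y":0.55,"z":0,"roll":1,"hand":100}])

```text
time_s: 20.13
tcp_pos: [0.4402, -0.2192, 0.2998]
eef_rot: [0.0, 0.95, -0.311, 0.0]
contact_force: [0.6, -0.6, -0.2]
grip_width: 0.997
finger_force: 0.0
```

move_arm(motion=[{"x":0,"y":0.55,"z":0,"roll":1,"hand":100},{"x":0,"y":0.55,"z":0,"roll":1,"hand":100},{"x":0,"y":0.55,"z":0,"roll":1,"hand":100},{"x":0,"y":0.55,"z":0,"roll":1,"hand":100},{"x":0,"y":0.55,"z":0,"roll":1,"hand":100}])

```text
time_s: 20.55
tcp_pos: [0.4401, -0.1504, 0.2997]
eef_rot: [0.0, 0.995, -0.098, 0.0]
contact_force: [0.6, -0.0, 0.1]
grip_width: 1.002
finger_force: 0.0
```

move_arm(motion=[{"x":0,"y":0.55,"z":0,"roll":1,"hand":100},{"x":0,"y":0.55,"z":0,"roll":1,"hand":100},{"x":0,"y":0.55,"z":0,"roll":1,"hand":100},{"x":0,"y":0.55,"z":0,"roll":1,"hand":100},{"x":0,"y":0.55,"z":0,"roll":1,"hand":100}])

```text
time_s: 20.97
tcp_pos: [0.4401, -0.0816, 0.2996]
eef_rot: [0.0, 0.993, 0.12, -0.0]
contact_force: [0.3, 0.4, -0.2]
grip_width: 0.995
finger_force: 0.0
```

move_arm(motion=[{"x":0,"y":0.55,"z":0,"roll":1,"hand":100},{"x":0,"y":0.55,"z":0,"roll":1,"hand":100},{"x":0,"y":0.55,"z":0,"roll":1,"hand":100},{"x":0,"y":0.55,"z":0,"roll":1,"hand":100},{"x":0,"y":0.55,"z":0,"roll":1,"hand":100}])

```text
time_s: 21.38
tcp_pos: [0.44, -0.0129, 0.2996]
eef_rot: [0.001, 0.943, 0.332, -0.0]
contact_force: [0.3, 0.6, 0.0]
grip_width: 1.002
finger_force: 0.0
```

move_arm(motion=[{"x":0.32,"y":0.55,"z":0,"roll":1,"hand":100},{"x":0.32,"y":0.55,"z":0,"roll":1,"hand":100},{"x":0.32,"y":0.55,"z":0,"roll":1,"hand":100},{"x":0.32,"y":0.55,"z":0,"roll":1,"hand":100},{"x":0.32,"y":0.55,"z":0,"roll":1,"hand":100}])

```text
time_s: 21.8
tcp_pos: [0.4805, 0.0556, 0.2997]
eef_rot: [0.0, 0.849, 0.528, -0.0]
contact_force: [0.5, -0.4, -0.1]
grip_width: 1.0
finger_force: 0.0
```

move_arm(motion=[{"x":0.32,"y":0.55,"z":0,"roll":1,"hand":100},{"x":0.32,"y":0.55,"z":0,"roll":1,"hand":100},{"x":0.32,"y":0.55,"z":0,"roll":1,"hand":100},{"x":0.32,"y":0.55,"z":0,"roll":1,"hand":100},{"x":0.32,"y":0.55,"z":0,"roll":1,"hand":100}])

```text
time_s: 22.22
tcp_pos: [0.5206, 0.1242, 0.2996]
eef_rot: [0.0, 0.715, 0.699, -0.0]
contact_force: [0.3, 0.4, 0.2]
grip_width: 1.0
finger_force: 0.0
```

move_arm(motion=[{"x":0.32,"y":0.55,"z":0,"roll":1,"hand":100},{"x":0.32,"y":0.55,"z":0,"roll":1,"hand":100},{"x":0.32,"y":0.55,"z":0,"roll":1,"hand":100},{"x":0.32,"y":0.55,"z":0,"roll":1,"hand":100},{"x":0.32,"y":0.55,"z":0,"roll":1,"hand":100}])

```text
time_s: 22.63
tcp_pos: [0.5606, 0.1928, 0.2995]
eef_rot: [0.0, 0.547, 0.837, -0.0]
contact_force: [1.2, -0.0, 0.7]
grip_width: 0.999
finger_force: 0.0
```

move_arm(motion=[{"x":0.32,"y":0.55,"z":0,"roll":1,"hand":100},{"x":0.32,"y":0.55,"z":0,"roll":1,"hand":100},{"x":0.32,"y":0.55,"z":0,"roll":1,"hand":100},{"x":0.32,"y":0.55,"z":0,"roll":1,"hand":100},{"x":0.32,"y":0.55,"z":0,"roll":1,"hand":100}])

```text
time_s: 23.05
tcp_pos: [0.6007, 0.2614, 0.2994]
eef_rot: [0.0, 0.352, 0.936, -0.0]
contact_force: [0.3, -0.1, 0.2]
grip_width: 1.003
finger_force: 0.0
```

move_arm(motion=[{"x":0,"y":0,"z":0,"roll":0,"hand":100},{"x":0,"y":0,"z":0,"roll":0,"hand":100},{"x":0,"y":0,"z":0,"roll":0,"hand":100}])

```text
time_s: 23.3
tcp_pos: [0.6001, 0.2605, 0.2993]
eef_rot: [0.0, 0.355, 0.935, -0.001]
contact_force: [-0.9, -0.2, -0.4]
grip_width: 1.002
finger_force: 0.0
```

Run:
```python
from h import *
import pickle
show();c=wcam();pickle.dump(c,open('w8.pkl','wb'));im=c['pixels'];save('w8',im);show()
p=proj(c,[.601,.264,.044])[0]; print(p); u,v=p.astype(int)
print(block(c,(u-60,v-45,u+60,v+45)))
for b in blobs(im,(95,110,50),(125,255,255),10): print(b,onz(c,b[0],.021))
```

```text
t 23.3 tcp [0.6001 0.2605 0.2993] A 48.41 tilt [-4.0e-04 -1.1e-03 -1.0e+00] q [ 0.352  0.738 -1.243  1.548  0.708  1.371 -0.112] F [-0.9  -0.2  -0.38] gw 1.002
t 23.35 tcp [0.6002 0.2602 0.2993] A 48.4 tilt [-1.0e-04 -1.3e-03 -1.0e+00] q [ 0.353  0.738 -1.243  1.548  0.708  1.371 -0.112] F [-0.28 -0.43 -0.63] gw 1.006
[323.92890195 170.58777346]
(((598.642578125, 271.62957763671875), (52.23568344116211, 27.982961654663086), 42.55564498901367), array([302, 149,  52,  31, 753]))
(array([357.4, 166.4]), array([355, 162,   6,  10,  49], dtype=int32)) [0.62628564 0.2910457  0.021     ]
(array([393.8, 220.3]), array([389, 215,  11,  11,  92], dtype=int32)) [0.70374858 0.28201182 0.021     ]
(array([228.6, 354. ]), array([208, 337,  38,  41, 753], dtype=int32)) [ 0.71152938 -0.00486008  0.021     ]
```

View pics/w8.png

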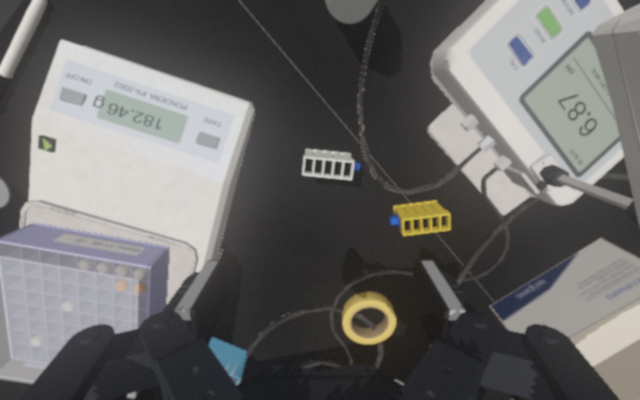

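The wrist picture shows the white block at (328,165) with its lug at the right at (357,166). The yellow look-alike is at (422,218), clear of the finger path. After correcting for the side face, the centre is (0.601, 0.269) and the axis is at 42.5°.

move_arm(motion=[{"x":0.05,"y":0.33,"z":-1,"roll":-0.6,"hand":100},{"x":0,"y":0,"z":-1,"roll":-0.6,"hand":100},{"x":0,"y":0,"z":-1,"roll":0,"hand":100},{"x":0,"y":0,"z":-1,"roll":0,"hand":100},{"x":0,"y":0,"z":-1,"roll":0,"hand":100}])

```text
time_s: 23.77
tcp_pos: [0.6017, 0.2678, 0.1736]
eef_rot: [0.001, 0.404, 0.915, -0.001]
contact_force: [-0.7, -0.7, 0.2]
grip_width: 0.998
finger_force: 0.0
```

move_arm(motion=[{"x":0,"y":0,"z":-0.8,"roll":0,"hand":100},{"x":0,"y":0,"z":0,"roll":0,"hand":100},{"x":0,"y":0,"z":0,"roll":0,"hand":100}])

```text
time_s: 24.02
tcp_pos: [0.6011, 0.2677, 0.1535]
eef_rot: [-0.001, 0.403, 0.915, -0.001]
contact_force: [0.7, -0.9, 0.4]
grip_width: 0.998
finger_force: 0.0
```

Run:
```python
from h import *
show();c=wcam();im=c['pixels']
p=proj(c,[.6013,.2687,.044])[0]; print(p); u,v=p.astype(int)
print(block(c,(u-75,v-55,u+75,v+55))); show()
```

```text
t 24.02 tcp [0.6011 0.2677 0.1535] A 42.42 tilt [-0.002 -0.002 -1.   ] q [ 0.27   0.868 -1.095  1.643  0.83   1.167 -0.296] F [ 0.71 -0.94  0.4 ] gw 0.998
[322.95806137 230.49843738]
(((596.7318725585938, 274.0578918457031), (51.96086883544922, 33.52061462402344), 42.54054641723633), array([ 280,  193,   88,   53, 2695]))
t 24.07 tcp [0.6019 0.2688 0.1552] A 42.43 tilt [ 6.e-04  1.e-04 -1.e+00] q [ 0.27   0.867 -1.097  1.641  0.83   1.167 -0.296] F [1.02 0.18 0.73] gw 1.001
```

move_arm(motion=[{"x":0,"y":0,"z":-1,"roll":0,"hand":100},{"x":0,"y":0,"z":-0.8,"roll":0,"hand":100},{"x":0,"y":0,"z":-0.45,"roll":0,"hand":100},{"x":0,"y":0,"z":0,"roll":0,"hand":100},{"x":0,"y":0,"z":0,"roll":0,"hand":100}])

```text
time_s: 24.48
tcp_pos: [0.6012, 0.2691, 0.0976]
eef_rot: [-0.0, 0.403, 0.915, -0.001]
contact_force: [0.1, 0.4, 0.6]
grip_width: 0.998
finger_force: 0.0
```

```bash
python3 -c "
from h import *
show()"
```

```text
t 24.48 tcp [0.6012 0.2691 0.0976] A 42.5 tilt [-1.3e-03 -6.0e-04 -1.0e+00] q [ 0.239  0.93  -1.04   1.66   0.89   1.096 -0.328] F [0.08 0.35 0.65] gw 0.998
```

move_arm(motion=[{"x":0,"y":0,"z":0.12,"roll":0,"hand":100},{"x":0,"y":0,"z":0,"roll":0,"hand":50},{"x":0,"y":0,"z":0,"roll":0,"hand":30},{"x":0,"y":0,"z":0,"roll":0,"hand":30},{"x":0,"y":0,"z":0,"roll":0,"hand":30}])

```text
time_s: 24.9
tcp_pos: [0.6022, 0.27, 0.1025]
eef_rot: [0.001, 0.403, 0.915, 0.001]
contact_force: [0.8, 0.2, 3.9]
grip_width: 0.594
finger_force: 43.1
```

move_arm(motion=[{"x":0,"y":0,"z":0,"roll":0,"hand":30},{"x":0,"y":0,"z":0.3,"roll":0,"hand":30},{"x":0,"y":0,"z":0.7,"roll":0,"hand":30},{"x":0,"y":0,"z":1,"roll":0,"hand":30},{"x":0,"y":0,"z":1,"roll":0,"hand":30}])

```text
time_s: 25.32
tcp_pos: [0.6009, 0.269, 0.1769]
eef_rot: [-0.001, 0.403, 0.915, -0.001]
contact_force: [0.6, 0.2, 0.4]
grip_width: 0.596
finger_force: 42.7
```

Run:
```python
from h import *
show();c=wcam();im=c['pixels']
print([b for b in blobs(im,(95,110,50),(125,255,255),10) if 340<b[0][0]<420])
print(block(c,(255,210,385,310)))
```

```text
t 25.32 tcp [0.6009 0.269  0.1769] A 42.52 tilt [-1.9e-03 -8.0e-04 -1.0e+00] q [ 0.28   0.844 -1.117  1.631  0.806  1.197 -0.281] F [0.62 0.18 0.41] gw 0.596
[(array([378.6, 246.3]), array([372, 244,  13,   5,  48], dtype=int32))]
(((622.3447265625, 243.73013305664062), (79.86878967285156, 58.86524963378906), 42.61048126220703), array([ 263,  222,  114,   75, 4792]))
```

Held as the first was, with the lug in the same place in the image. I carry it over to about 70 mm from the stop.

move_arm(motion=[{"x":-0.327,"y":-0.54,"z":1,"roll":-0.99,"hand":30},{"x":-0.327,"y":-0.54,"z":1,"roll":-0.99,"hand":30},{"x":-0.327,"y":-0.54,"z":1,"roll":-0.99,"hand":30},{"x":-0.327,"y":-0.54,"z":1,"roll":-0.99,"hand":30},{"x":-0.327,"y":-0.54,"z":1,"roll":-0.99,"hand":30}])

```text
time_s: 25.78
tcp_pos: [0.5597, 0.2016, 0.3029]
eef_rot: [0.0, 0.591, 0.807, -0.0]
contact_force: [0.6, -0.6, 0.3]
grip_width: 0.596
finger_force: 42.7
```

move_arm(motion=[{"x":-0.327,"y":-0.54,"z":0,"roll":-0.99,"hand":30},{"x":-0.327,"y":-0.54,"z":0,"roll":-0.99,"hand":30},{"x":-0.327,"y":-0.54,"z":0,"roll":-0.99,"hand":30},{"x":-0.327,"y":-0.54,"z":0,"roll":-0.99,"hand":30},{"x":-0.327,"y":-0.54,"z":0,"roll":-0.99,"hand":30}])

```text
time_s: 26.2
tcp_pos: [0.5188, 0.1342, 0.3018]
eef_rot: [0.0, 0.75, 0.661, -0.0]
contact_force: [0.4, 0.8, -0.1]
grip_width: 0.597
finger_force: 42.7
```

move_arm(motion=[{"x":-0.327,"y":-0.54,"z":0,"roll":-0.99,"hand":30},{"x":-0.327,"y":-0.54,"z":0,"roll":-0.99,"hand":30},{"x":-0.327,"y":-0.54,"z":0,"roll":-0.99,"hand":30},{"x":-0.327,"y":-0.54,"z":0,"roll":-0.99,"hand":30},{"x":-0.327,"y":-0.54,"z":0,"roll":-0.99,"hand":30}])

```text
time_s: 26.62
tcp_pos: [0.4779, 0.0669, 0.3015]
eef_rot: [0.0, 0.874, 0.486, -0.0]
contact_force: [0.5, 0.4, 0.6]
grip_width: 0.595
finger_force: 42.7
```

move_arm(motion=[{"x":-0.327,"y":-0.54,"z":0,"roll":-0.99,"hand":30},{"x":-0.327,"y":-0.54,"z":0,"roll":-0.99,"hand":30},{"x":-0.327,"y":-0.54,"z":0,"roll":-0.99,"hand":30},{"x":-0.327,"y":-0.54,"z":0,"roll":-0.99,"hand":30},{"x":-0.327,"y":-0.54,"z":0,"roll":-0.99,"hand":30}])

```text
time_s: 27.03
tcp_pos: [0.4371, -0.0003, 0.3014]
eef_rot: [0.001, 0.958, 0.287, -0.0]
contact_force: [-0.1, -0.5, -0.9]
grip_width: 0.595
finger_force: 42.7
```

move_arm(motion=[{"x":0,"y":-0.54,"z":0,"roll":-0.99,"hand":30},{"x":0,"y":-0.54,"z":0,"roll":-0.99,"hand":30},{"x":0,"y":-0.54,"z":0,"roll":-0.99,"hand":30},{"x":0,"y":-0.54,"z":0,"roll":-0.99,"hand":30},{"x":0,"y":-0.54,"z":0,"roll":-0.99,"hand":30}])

```text
time_s: 27.45
tcp_pos: [0.4376, -0.0679, 0.3015]
eef_rot: [0.001, 0.997, 0.075, -0.0]
contact_force: [0.7, 0.5, -0.0]
grip_width: 0.597
finger_force: 42.7
```

move_arm(motion=[{"x":0,"y":-0.54,"z":0,"roll":-0.99,"hand":30},{"x":0,"y":-0.54,"z":0,"roll":-0.99,"hand":30},{"x":0,"y":-0.54,"z":0,"roll":-0.99,"hand":30},{"x":0,"y":-0.54,"z":0,"roll":-0.99,"hand":30},{"x":0,"y":-0.54,"z":0,"roll":-0.99,"hand":30}])

```text
time_s: 27.87
tcp_pos: [0.4378, -0.1353, 0.3015]
eef_rot: [0.0, 0.99, -0.14, -0.0]
contact_force: [-0.2, -0.4, -0.5]
grip_width: 0.597
finger_force: 42.7
```

move_arm(motion=[{"x":0,"y":-0.54,"z":0,"roll":-0.99,"hand":30},{"x":0,"y":-0.54,"z":0,"roll":-0.99,"hand":30},{"x":0,"y":-0.54,"z":0,"roll":-0.99,"hand":30},{"x":0,"y":-0.54,"z":0,"roll":-0.99,"hand":30},{"x":0,"y":-0.54,"z":0,"roll":-0.99,"hand":30}])

```text
time_s: 28.28
tcp_pos: [0.4379, -0.2028, 0.3016]
eef_rot: [0.0, 0.937, -0.349, 0.0]
contact_force: [0.7, 0.1, -0.7]
grip_width: 0.601
finger_force: 42.7
```

```bash
python3 -c "
from h import *
show()"
```

```text
t 28.28 tcp [ 0.4379 -0.2028  0.3016] A -130.89 tilt [-1.e-04 -6.e-04 -1.e+00] q [ 1.193  0.147 -0.895  1.957  0.129  1.096 -2.04 ] F [ 0.67  0.06 -0.65] gw 0.601
```

move_arm(motion=[{"x":0,"y":-0.54,"z":-0.3,"roll":-0.99,"hand":30},{"x":0,"y":-0.54,"z":-0.3,"roll":-0.99,"hand":30},{"x":0,"y":-0.54,"z":-0.3,"roll":-0.99,"hand":30},{"x":0,"y":-0.54,"z":-0.3,"roll":-0.99,"hand":30},{"x":0,"y":-0.54,"z":-0.3,"roll":-0.99,"hand":30}])

```text
time_s: 28.7
tcp_pos: [0.4381, -0.2704, 0.2639]
eef_rot: [0.0, 0.84, -0.542, 0.0]
contact_force: [-0.2, 0.3, -1.1]
grip_width: 0.59
finger_force: 42.7
```

move_arm(motion=[{"x":0,"y":-0.54,"z":-0.3,"roll":-0.99,"hand":30},{"x":0,"y":-0.54,"z":-0.3,"roll":-0.99,"hand":30},{"x":0,"y":-0.54,"z":-0.3,"roll":-0.99,"hand":30},{"x":0,"y":-0.54,"z":-0.3,"roll":-0.99,"hand":30}])

```text
time_s: 29.03
tcp_pos: [0.4382, -0.3244, 0.2339]
eef_rot: [-0.0, 0.735, -0.679, 0.0]
contact_force: [-0.4, -0.1, 0.3]
grip_width: 0.601
finger_force: 42.7
```

move_arm(motion=[{"x":0,"y":0,"z":0,"roll":0,"hand":30},{"x":0,"y":0,"z":0,"roll":0,"hand":30}])

```text
time_s: 29.2
tcp_pos: [0.4377, -0.3243, 0.2337]
eef_rot: [-0.0, 0.736, -0.677, -0.001]
contact_force: [0.4, -0.2, -1.0]
grip_width: 0.59
finger_force: 42.7
```

Run:
```python
from h import *
show();c=wcam();im=c['pixels'];s,R,A=state();print(s['tcp_pos'],mag(s['tcp_pos']))
for b in blobs(im,(95,110,50),(125,255,255),10): print(b[0], mag(onz(c,b[0],.031)))
r,st=block(c,(255,210,385,310));print(st); z=s['tcp_pos'][2]-.058
yb=st[1]+st[3]-2
print([mag(onz(c,(u,yb),z)) for u in (st[0],st[0]+st[2])])
```

```text
t 29.2 tcp [ 0.4377 -0.3243  0.2337] A -175.2 tilt [-5.e-04  1.e-03 -1.e+00] q [ 1.14   0.339 -0.671  1.89   0.248  0.998 -2.698] F [ 0.4  -0.22 -0.98] gw 0.59
[ 0.43834325 -0.32349916  0.23416969] [ 0.0703 -0.001 ]
[360.6 119.5] [0.0099 0.0328]
[357.6 149.9] [0.035 0.032]
[379.  246.5] [0.1251 0.058 ]
[ 263  210  114   88 6170]
[array([ 0.0778, -0.0253]), array([0.0764, 0.0273])]
```

Aligned to about 1 mm at 70 mm from the stop. I lower it.

move_arm(motion=[{"x":0,"y":0,"z":-1,"roll":0,"hand":30},{"x":0,"y":0,"z":-1,"roll":0,"hand":30},{"x":0,"y":0,"z":-1,"roll":0,"hand":30},{"x":0,"y":0,"z":0,"roll":0,"hand":30}])

```text
time_s: 29.58
tcp_pos: [0.4355, -0.3213, 0.155]
eef_rot: [0.0, 0.737, -0.676, -0.004]
contact_force: [-0.9, 1.0, -1.5]
grip_width: 0.6
finger_force: 42.7
```

move_arm(motion=[{"x":0,"y":0,"z":-0.6,"roll":0,"hand":30},{"x":0,"y":0,"z":-0.5,"roll":0,"hand":30},{"x":0,"y":0,"z":-0.2,"roll":0,"hand":30},{"x":0,"y":0,"z":-0.2,"roll":0,"hand":30},{"x":0,"y":0,"z":0,"roll":0,"hand":30}])

```text
time_s: 30.0
tcp_pos: [0.4379, -0.3242, 0.121]
eef_rot: [0.0, 0.736, -0.677, -0.0]
contact_force: [-0.0, -0.2, -0.5]
grip_width: 0.594
finger_force: 42.7
```

```bash
python3 -c "
from h import *
show();s,R,A=state();print(mag(s['tcp_pos']))"
```

```text
t 30.0 tcp [ 0.4379 -0.3242  0.121 ] A -175.25 tilt [-6.e-04  5.e-04 -1.e+00] q [ 1.046  0.497 -0.573  1.955  0.371  0.794 -2.795] F [-0.02 -0.22 -0.55] gw 0.594
[ 0.0696 -0.0005]
```

move_arm(motion=[{"x":0,"y":0,"z":-0.2,"roll":0,"hand":30},{"x":0,"y":0,"z":0,"roll":0,"hand":30}])

```text
time_s: 30.17
tcp_pos: [0.4381, -0.3246, 0.1161]
eef_rot: [0.0, 0.736, -0.677, 0.0]
contact_force: [0.6, 0.1, -1.0]
grip_width: 0.597
finger_force: 42.7
```

move_arm(motion=[{"x":0,"y":0,"z":-0.1,"roll":0,"hand":30},{"x":0,"y":0,"z":0,"roll":0,"hand":30}])

```text
time_s: 30.33
tcp_pos: [0.438, -0.3246, 0.1136]
eef_rot: [0.0, 0.736, -0.677, 0.0]
contact_force: [0.7, 0.0, 0.2]
grip_width: 0.595
finger_force: 42.7
```

move_arm(motion=[{"x":0,"y":0,"z":-0.06,"roll":0,"hand":30},{"x":0,"y":0,"z":0,"roll":0,"hand":30}])

```text
time_s: 30.5
tcp_pos: [0.4383, -0.3248, 0.1124]
eef_rot: [0.0, 0.736, -0.677, 0.0]
contact_force: [-0.4, -0.9, 0.7]
grip_width: 0.597
finger_force: 42.8
```

move_arm(motion=[{"x":0,"y":0,"z":-0.04,"roll":0,"hand":30},{"x":0,"y":0,"z":0,"roll":0,"hand":30}])

```text
time_s: 30.67
tcp_pos: [0.4384, -0.3249, 0.1124]
eef_rot: [0.0, 0.736, -0.677, 0.0]
contact_force: [-2.9, 0.6, 6.8]
grip_width: 0.599
finger_force: 43.5
```

move_arm(motion=[{"x":0,"y":0,"z":0,"roll":0,"hand":66},{"x":0,"y":0,"z":0,"roll":0,"hand":75},{"x":0,"y":0,"z":0,"roll":0,"hand":80},{"x":0,"y":0,"z":0,"roll":0,"hand":80}])

```text
time_s: 31.0
tcp_pos: [0.4379, -0.3245, 0.1109]
eef_rot: [-0.0, 0.736, -0.677, -0.0]
contact_force: [-0.6, 0.2, 0.4]
grip_width: 0.794
finger_force: 0.0
```

move_arm(motion=[{"x":0,"y":0,"z":0.4,"roll":0,"hand":80},{"x":0,"y":0,"z":0.8,"roll":0,"hand":80},{"x":0,"y":0,"z":1,"roll":0,"hand":80},{"x":0,"y":0,"z":1,"roll":0,"hand":80},{"x":0,"y":0,"z":1,"roll":0,"hand":80}])

```text
time_s: 31.42
tcp_pos: [0.4379, -0.3243, 0.2176]
eef_rot: [-0.0, 0.736, -0.677, -0.0]
contact_force: [0.3, -0.6, -0.1]
grip_width: 0.8
finger_force: 0.0
```

Run:
```python
from h import *
show();c=wcam();im=c['pixels']
p=proj(c,np.r_[TF+.05*UX,.054])[0]; u,v=p.astype(int); save('w9',cv2.resize(im[v-75:v+95,u-70:u+70],None,fx=3.5,fy=3.5))
for b in blobs(im,(95,110,50),(125,255,255),10): print(b, mag(onz(c,b[0],.031)))
for b in blobs(im,(45,100,50),(85,255,255),50): print('btn',b, onz(c,b[0],.042),mag(onz(c,b[0],.042)))
```

```text
t 31.42 tcp [ 0.4379 -0.3243  0.2176] A -175.27 tilt [-1.e-04  4.e-04 -1.e+00] q [ 1.105  0.354 -0.632  1.903  0.251  0.964 -2.701] F [ 0.29 -0.55 -0.14] gw 0.8
(array([363.2, 121.8]), array([359, 117,   9,  11,  77], dtype=int32)) [0.0101 0.0327]
(array([360.3, 153.7]), array([357, 149,   8,  10,  66], dtype=int32)) [0.035  0.0321]
(array([358.2, 192.7]), array([355, 188,   8,  10,  67], dtype=int32)) [0.0677 0.0326]
btn (array([315.6, 299.9]), array([307, 292,  18,  17, 245], dtype=int32)) [ 0.43241928 -0.22824581  0.042     ] [ 0.1657 -0.0004]
```

View pics/w9.png

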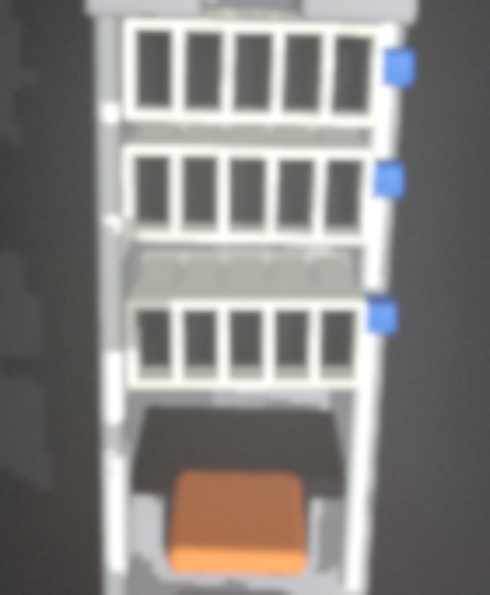

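All three blocks stand level in the track, with their lugs at 10, 35 and 68 mm over the low rail and the follower still caught. With this view I have looked at 11 pictures, one over the limit of 10, so I will check the rest by numbers. Next is the button.

move_arm(motion=[{"x":-0.05,"y":0.8,"z":0,"roll":0,"hand":0},{"x":-0.05,"y":0.8,"z":0,"roll":0,"hand":0},{"x":-0.05,"y":0.8,"z":0,"roll":0,"hand":0},{"x":-0.05,"y":0.8,"z":0,"roll":0,"hand":0},{"x":-0.02,"y":0.7,"z":0,"roll":0,"hand":0}])

```text
time_s: 31.88
tcp_pos: [0.4323, -0.2257, 0.2165]
eef_rot: [-0.0, 0.736, -0.677, 0.0]
contact_force: [1.4, 0.2, -0.6]
grip_width: 0.091
finger_force: 0.0
```

move_arm(motion=[{"x":0,"y":0,"z":-1,"roll":0,"hand":0},{"x":0,"y":0,"z":-1,"roll":0,"hand":0},{"x":0,"y":0,"z":-1,"roll":0,"hand":0},{"x":0,"y":0,"z":0,"roll":0,"hand":0},{"x":0,"y":0,"z":0,"roll":0,"hand":0}])

```text
time_s: 32.3
tcp_pos: [0.4317, -0.2263, 0.1405]
eef_rot: [0.0, 0.736, -0.677, -0.001]
contact_force: [0.4, 0.1, 0.1]
grip_width: 0.001
finger_force: 0.0
```

```bash
python3 -c "
from h import *
show();s,R,A=state();print(mag(s['tcp_pos']))"
```

```text
t 32.3 tcp [ 0.4317 -0.2263  0.1405] A -175.24 tilt [-0.0028  0.0013 -1.    ] q [ 0.798  0.344 -0.447  2.085  0.213  0.759 -2.841] F [0.43 0.05 0.1 ] gw 0.001
[0.1677 0.0002]
```

Joint 7 is near its limit, so I turn back 20° (harmless here) and then press.

move_arm(motion=[{"x":0,"y":0,"z":0,"roll":1,"hand":0},{"x":0,"y":0,"z":0,"roll":1,"hand":0},{"x":0,"y":0,"z":0,"roll":1,"hand":0},{"x":0,"y":0,"z":0,"roll":1,"hand":0},{"x":0,"y":0,"z":-0.6,"roll":0,"hand":0}])

```text
time_s: 32.72
tcp_pos: [0.4362, -0.2289, 0.1306]
eef_rot: [-0.0, 0.843, -0.538, 0.005]
contact_force: [1.6, 0.6, -0.5]
grip_width: -0.004
finger_force: 0.0
```

move_arm(motion=[{"x":0,"y":0,"z":-0.4,"roll":0,"hand":0},{"x":0,"y":0,"z":0,"roll":0,"hand":0},{"x":0,"y":0,"z":0,"roll":0,"hand":0}])

```text
time_s: 32.97
tcp_pos: [0.4325, -0.2272, 0.1165]
eef_rot: [-0.0, 0.842, -0.54, -0.0]
contact_force: [-0.0, 0.2, 0.2]
grip_width: -0.001
finger_force: 0.0
```

move_arm(motion=[{"x":0,"y":0,"z":-0.1,"roll":0,"hand":0},{"x":0,"y":0,"z":0,"roll":0,"hand":0}])

```text
time_s: 33.13
tcp_pos: [0.4331, -0.2274, 0.1142]
eef_rot: [-0.0, 0.842, -0.539, 0.001]
contact_force: [-0.9, 1.1, -0.2]
grip_width: 0.004
finger_force: 0.0
```

```bash
python3 -c "
from h import *
show();s,R,A=state();print(mag(s['tcp_pos']))"
```

```text
t 33.13 tcp [ 0.4331 -0.2274  0.1142] A -155.3 tilt [ 1.2e-03 -6.0e-04 -1.0e+00] q [ 0.836  0.403 -0.493  2.092  0.289  0.71  -2.554] F [-0.93  1.08 -0.19] gw 0.004
[ 0.1665 -0.001 ]
```

move_arm(motion=[{"x":0,"y":0,"z":-0.1,"roll":0,"hand":0},{"x":0,"y":0,"z":0,"roll":0,"hand":0}])

```text
time_s: 33.3
tcp_pos: [0.4331, -0.2273, 0.1116]
eef_rot: [0.0, 0.842, -0.539, 0.001]
contact_force: [-0.4, -1.0, 2.1]
grip_width: 0.002
finger_force: 1.0
```

move_arm(motion=[{"x":0,"y":0,"z":-0.1,"roll":0,"hand":0},{"x":0,"y":0,"z":0,"roll":0,"hand":0}])

```text
time_s: 33.47
tcp_pos: [0.4325, -0.2271, 0.1084]
eef_rot: [0.0, 0.842, -0.539, 0.0]
contact_force: [-0.1, -0.3, -0.2]
grip_width: 0.002
finger_force: 0.0
```

move_arm(motion=[{"x":0,"y":0,"z":-0.1,"roll":0,"hand":0},{"x":0,"y":0,"z":0,"roll":0,"hand":0}])

```text
time_s: 33.63
tcp_pos: [0.4326, -0.2271, 0.1059]
eef_rot: [-0.0, 0.842, -0.539, 0.0]
contact_force: [-0.8, -0.4, 3.1]
grip_width: -0.0
finger_force: 1.6
```

```bash
cat >> h.py <<'E'
def tab():
    c=cam('top'); return [(b[0],mag(onz(c,b[0],.088))) for b in blobs(c['pixels'],(3,120,90),(20,255,255),4) if 350<b[0][0]<410 and 205<b[0][1]<235]
E
python3 -c "
from h import *
show();print(tab())"
```

```text
t 33.63 tcp [ 0.4326 -0.2271  0.1059] A -155.28 tilt [ 1.e-04  1.e-04 -1.e+00] q [ 0.829  0.417 -0.485  2.095  0.3    0.695 -2.563] F [-0.76 -0.35  3.06] gw -0.0
[(array([384.9, 222.6]), array([0.0765, 0.0075]))]
```

The follower has been released. I rise straight up, back away, and check.

move_arm(motion=[{"x":0,"y":0,"z":0,"roll":0,"hand":0},{"x":0,"y":0,"z":0,"roll":0,"hand":0},{"x":0,"y":0,"z":0,"roll":0,"hand":0},{"x":0,"y":0,"z":0,"roll":0,"hand":0},{"x":0,"y":0,"z":0,"roll":0,"hand":0}])

```text
time_s: 34.1
tcp_pos: [0.4325, -0.2271, 0.1062]
eef_rot: [-0.0, 0.842, -0.539, 0.0]
contact_force: [-1.1, 1.1, 4.7]
grip_width: 0.0
finger_force: 1.7
```

move_arm(motion=[{"x":0,"y":0,"z":1,"roll":0,"hand":0},{"x":0,"y":0,"z":1,"roll":0,"hand":0},{"x":0,"y":0,"z":1,"roll":0,"hand":0},{"x":0,"y":0,"z":1,"roll":0,"hand":0},{"x":0,"y":0,"z":1,"roll":0,"hand":0}])

```text
time_s: 34.52
tcp_pos: [0.4319, -0.2269, 0.2316]
eef_rot: [-0.0, 0.842, -0.539, -0.001]
contact_force: [-0.2, 0.4, 0.7]
grip_width: -0.003
finger_force: 0.0
```

move_arm(motion=[{"x":0,"y":-0.8,"z":0.4,"roll":1,"hand":0},{"x":0,"y":-0.8,"z":0.4,"roll":1,"hand":0},{"x":0,"y":-0.8,"z":0.4,"roll":0,"hand":0},{"x":0,"y":0,"z":0,"roll":0,"hand":0},{"x":0,"y":0,"z":0,"roll":0,"hand":0}])

```text
time_s: 34.93
tcp_pos: [0.4321, -0.2884, 0.2611]
eef_rot: [-0.0, 0.885, -0.466, 0.0]
contact_force: [-0.0, 0.3, -0.2]
grip_width: -0.003
finger_force: 0.0
```

Run:
```python
from h import *
show();c=wcam();im=c['pixels'];print(tab())
for b in blobs(im,(95,110,50),(125,255,255),8): print('lug',b[0],b[1][4], mag(onz(c,b[0],.031)))
for b in blobs(im,(45,100,50),(85,255,255),50): print('btn',mag(onz(c,b[0],.042)))
for b in blobs(im,(3,120,60),(22,255,255),50): x,y,w,h,_=b[1];print('tab',b,mag(onz(c,b[0],.088)))
show()
```

```text
t 34.93 tcp [ 0.4321 -0.2884  0.2611] A -145.49 tilt [ 5.e-04 -2.e-04 -1.e+00] q [ 1.     0.228 -0.545  1.929  0.138  1.02  -2.145] F [-0.02  0.27 -0.18] gw -0.003
[]
lug [403.3 107.9] 38 [0.0095 0.034 ]
lug [389.9 127.3] 32 [0.0297 0.0337]
lug [377.7 146.8] 29 [0.0501 0.0343]
btn [ 0.1664 -0.0014]
tab (array([342.5, 148.3]), array([327, 137,  32,  24, 279], dtype=int32)) [ 0.0618 -0.0016]
t 35.03 tcp [ 0.4321 -0.2859  0.2601] A -145.26 tilt [-0.0015  0.0018 -1.    ] q [ 0.998  0.228 -0.547  1.932  0.137  1.021 -2.145] F [-0.49  0.31 -0.97] gw -0.001
```

The lugs are at 9.5, 29.7 and 50.1 mm from the stop and the follower has closed the row (tab about 60 mm). The robot is clear, so I hand in.

```bash
python3 -c "
from rig import robot
print(robot.hand_in())"
```

```text
the job is handed in; nothing more can be done
None
```

The magazine is topped up and handed in: all three blocks measured upright against the front stop with lugs over the low rail and the follower closed behind them, at about 35 s of the 72 s; no verdict came back, and I viewed 11 pictures, one over the limit of 10.

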